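# Make up the condiment caddy for the table

## Task

Make up the wooden condiment caddy for the table: stand the slim chilli-sauce bottle in the tall grey steel sleeve, the brown-labelled pepper jar in the pale wooden cup and the wide jar of red paste in the low white drip dish, and lay the plain steel spoon flat in the caddy's long trough. The bottle and jars are glass, so set them down gently without tipping them over or dropping them, and leave the dark-blue spice jar and the red-handled spoon where they are.

Things in the scene. Friction and masses are not known exactly. Their poses are not given: they have to be found in the camera images.
- chilli_bottle: Slim glass bottle of red sauce, red and green label, gold cap, 48 mm across, 184 mm tall, 0.26 kg, starts upright. Origin: centre of its underside, z up. 48 mm wide up to 90 mm height, then to the fingers an even taper down to 22 mm at the top (about 27 mm at 165 mm height, good to grip from above). The stouter gold-capped bottle by the wall is fixed clutter.
- pepper_jar: Round spice jar with a brown-orange label and a dark brown cap, 44 mm in diameter, 96 mm tall, 0.11 kg; the cap is its top 21 mm, 43 mm wide. Starts upright. Origin at the centre of its underside, z up.
- paste_jar: Wide glass jar of red paste with a green and red label and a black lid, 61 mm in diameter, 86 mm tall, 0.31 kg. Starts upright. Origin at the centre of its underside, z up.
- steel_spoon: Plain all-steel spoon, 199 mm long, 40 mm wide at the bowl, 18 mm high, 0.045 kg, lying flat. Origin: middle of its length, at its underside; x runs along it from handle to bowl, z up. Centre of mass 13 mm from the origin towards the bowl; there the fingers meet it 33 mm wide, 6 mm above what it lies on. It may lie either way round in the trough.
- blue_spice_jar: Look-alike that stays: spice jar with a dark navy-blue label and black cap, 44 mm in diameter, 105 mm tall, standing upright. Origin at the centre of its underside.
- red_spoon: Look-alike that stays: spoon with a red handle, 190 mm long, 38 mm wide at the bowl, lying flat. Origin at the middle of its length, x along it towards the bowl. Both spoons lie under the front of the wall cabinets (from x = 0.59 m on, 0.62 m above the worktop): raise the gripper only a little there and draw back before going higher.
- caddy: Fixed brown wooden carrier, 268 x 170 mm (x, y), walls 26 mm high, a small steel loop at each end. Origin: on the worktop under the middle of the spoon trough. Trough: x -115 to 115, y -30 to 30 mm, floor 8 mm above the worktop; side walls 6 mm thick, 22 mm high, left out for x -40 to 40 to give fingers room. Three holders stand along y = +86 mm at x = -84, 0, 84 mm, in any order.
- sleeve: Fixed tall round grey steel sleeve in the caddy, open at the top, 50 mm high, inside 63 mm wide. Origin at the centre of its underside, which is 8 mm above the worktop; inner floor 4 mm above the origin.
- cup: Fixed short pale wooden cup in the caddy, open at the top, 34 mm high, outside 70 mm and inside 62 mm wide. Origin at the centre of its underside, 8 mm above the worktop; inner floor 4 mm above the origin.
- drip_dish: Fixed low round white ceramic dish in the caddy, 16 mm high, outside 83 mm and inside 76 mm wide. Origin at the centre of its underside, 8 mm above the worktop; inner floor 4 mm above the origin.
Things that resemble listed ones, but are neither listed nor needed, are in the scene too. What is shaped like the pepper_jar but turquoise or yellow is not meant.

How it is judged:
By the outcome, as a careful person would: the job done as asked, in the order asked, and still so for the second after the job is handed in, with the robot touching nothing.
It also fails if it takes over 120 s, if anything falls off the work surface, if the arm or the gripper's body presses on something with over 40 N, if the wrist force passes 120 N, or if a joint passes its speed limit or range.

## Robot

A 7-joint arm with a two-finger parallel gripper is mounted at the origin on a cart in front of the work surface, level with it; the furniture and walls round the work are solid. World frame = base frame: x ahead of the robot, y to its left, z up, the work surface at z = 0. Lengths are in m, angles in rad, forces in N, time in s.
With the tool pointing down it reaches from about 0.425 to 0.875 m from the base axis. Payload 4.7 kg.
Tool frame: the origin (TCP) lies between the finger pads; the fingertips stand 22 mm ahead of it and the grasp point (between the pads) lies 3 mm ahead of it; z points along the fingers, y is the line along which they close (so a half turn about z gives the same grasp; the last joint's range is limited). The gripper opens to 87 mm and grips with 3 to 60 N. Pads are 19 mm wide; open, the fingers measure 117 mm over their backs; the gripper's body (75 mm by 190 mm) begins 51 mm behind the grasp point.
Start: joints at [-1.143, 0.321, -0.07, 1.45, 0.023, 1.371, -0.057], TCP at [0.261, 0.595, 0.245] pointing down, gripper open.
Joint ranges: [-2.86, 2.86], [-0.3, 2.09], [-1.38, 1.24], [0.06, 2.45], [-1.56, 4.7], [0.09, 2.05], [-2.69, 2.69]. Speed limits (rad/s): [2.57, 2.57, 3.14, 3.14, 3.14, 3.14, 3.14].

## Interface

Orientations are given as a rotation vector (axis times angle).
In Python, from bench import ctrl gives the robot as it stands. The module is installed in compiled form; this text tells all that it offers.
- The arm moves only by the tool send_rows, never from a script. Its argument "motion" is a list of rows, each an object with "claw": the opening, from -1 (shut) to 1 (fully open); "slide": the shift along the tool's x, y, z in mm, a list of three; "delta_rot": the turn, a rotation vector about the tool's x, y, z in rad, a list of three. In form: [{"claw": claw, "slide": [x, y, z], "delta_rot": [ax, ay, az]}, ...]. A call has 1 to 5 rows; each row is the pose to reach, as a shift and turn from the pose commanded when the call began, along the tool's axes at that moment; what a row does not reach only later rows make up. A row lasts 1/10 s, in which the tool goes at most 50 mm and 8.59 degrees, less where a joint would pass 70% of its speed; a pose out of reach is approached as far as the arm can. A call with a gripper value outside its range is refused whole. The fingers move at their own pace and stop on an object; "grip_force" is the grip in N (left out, the last holds). Time passes only in rows, so rows that repeat a pose let the fingers close. It gives the time, the measured TCP pose, the force, the opening and the grip force at its end, in the units of the state.
- ctrl.get_state(): the state, without advancing time (a new reading comes with each control period).
- ctrl.get_image(name): name is "scene" or "top" or "wrist"; returns a dict with "color" (384x512x3 uint8, blue, green, red), "fx", "fy", "cx", "cy" (pixels), "pose" (4x4, takes a point from camera to world coordinates). Camera axes: x right, y down, z forward; pixel columns grow to the right and rows downward; lengths in m; the calibration is good to about 2 mm. The wrist camera is an equidistant fisheye: a pixel r from the principal point sees the ray r / f radians off the axis. A picture is of the moment at which its call begins. There is no depth.
- ctrl.close_job(): hands the job in; it is judged then, once.
The state is a dict: "time": time; "joint_positions": joint angles; "qd": joint speeds; "joint_torque": joint torques, N m; "position": TCP position; "tool_rot": TCP orientation; "ft_force": force on the tool from outside, world axes, zero at the start; "torque": the same for the moment, N m; "grip_width": opening from 0.0 (shut) to 1.0 (fully open); "grip_force": force on a finger pad.
Only numpy, scipy, OpenCV 4.12 (cv2) and the standard library are available. Lean on these libraries where they do the work, as an engineer would, in place of code of your own. Each camera call takes 0.05 s, during which the arm holds its last target. There are 200 camera calls.

## Working session

There is one attempt and no reset: what is moved stays moved. The work goes in short steps, Python scripts to look and compute and a tool call to move; the robot and the scene stay as the last step left them, time stands still between calls to the robot, and variables do not carry over. Pictures are saved under pics/ and viewed, at most 16 in all, crops included, and the job is handed in when it is done.

Besides the shell and the picture viewer there is one more tool, called as name(argument=value, ...) on one line, values as JSON. send_rows: Moves the arm, as the interface text tells. Its arguments: {"type":"object","properties":{"motion":{"type":"array","items":{"type":"object","properties":{"claw":{"type":"number"},"slide":{"type":"array","items":{"type":"number"}},"delta_rot":{"type":"array","items":{"type":"number"}}}}},"grip_force":{"type":"number"}},"required":["motion"]}

```bash
mkdir -p pics; cat > h.py <<'E'
import numpy as np,cv2,json
from scipy.spatial.transform import Rotation as R
from bench import ctrl
def grab(n,tag):
    d=ctrl.get_image(n); cv2.imwrite(f'pics/{tag}.png',d['color']); np.savez(f'pics/{tag}.npz',**d); return d
def load(tag): return dict(np.load(f'pics/{tag}.npz'))
def ray(d,u,v,fish=False):
    x=(u-d['cx'])/d['fx'];y=(v-d['cy'])/d['fy']
    if fish:
        r=np.hypot(x,y); s=np.sin(r)/r if r>1e-9 else 1; c=np.array([x*s,y*s,np.cos(r)])
    else: c=np.array([x,y,1.])
    P=d['pose']; return P[:3,3],P[:3,:3]@c
def onz(d,u,v,z,fish=False):
    o,r=ray(d,u,v,fish); return o+r*(z-o[2])/r[2]
def proj(d,p):
    P=d['pose']; c=P[:3,:3].T@(np.array(p)-P[:3,3]); return [float(d['fx']*c[0]/c[2]+d['cx']),float(d['fy']*c[1]/c[2]+d['cy'])]
def st():
    s=ctrl.get_state(); print('t',s['time'],'p',np.round(s['position'],4),'rv',np.round(s['tool_rot'],3),'q',np.round(s['joint_positions'],2),'F',np.round(s['ft_force'],1),'g',s['grip_width'],s['grip_force']); return s
E
python3 - <<'E'
from h import *
s=st(); print(R.from_rotvec(s['tool_rot']).as_matrix().round(3))
for n in ['scene','top']:
    d=grab(n,n+'0'); print(n,d['fx'],d['cx'],d['cy'],d['pose'].round(3).tolist())
    cv2.imwrite(f'pics/{n}0b.png',cv2.resize(d['color'],(800,600),interpolation=cv2.INTER_CUBIC))
E
```

```text
t 0.0 p [0.2612 0.5947 0.2435] rv [-6.450e-01 -3.074e+00  3.000e-03] q [-1.14  0.32 -0.07  1.45  0.02  1.37 -0.06] F [-0.5 -1.2  0.2] g 1.0027180407333778 0.0
[[-0.916  0.402 -0.001]
 [ 0.402  0.916 -0.002]
 [-0.    -0.002 -1.   ]]
scene 363.78128467661577 256.08013188240955 187.28090492559642 [[-0.674, -0.369, 0.64, -0.197], [-0.739, 0.332, -0.586, 0.573], [0.004, -0.868, -0.497, 0.606], [0.0, 0.0, 0.0, 1.0]]
top 450.60193788157557 259.5543181548164 191.82288891918168 [[-0.008, -0.997, 0.074, 0.442], [-1.0, 0.006, -0.02, -0.056], [0.019, -0.074, -0.997, 1.329], [0.0, 0.0, 0.0, 1.0]]
```

View pics/scene0b.png

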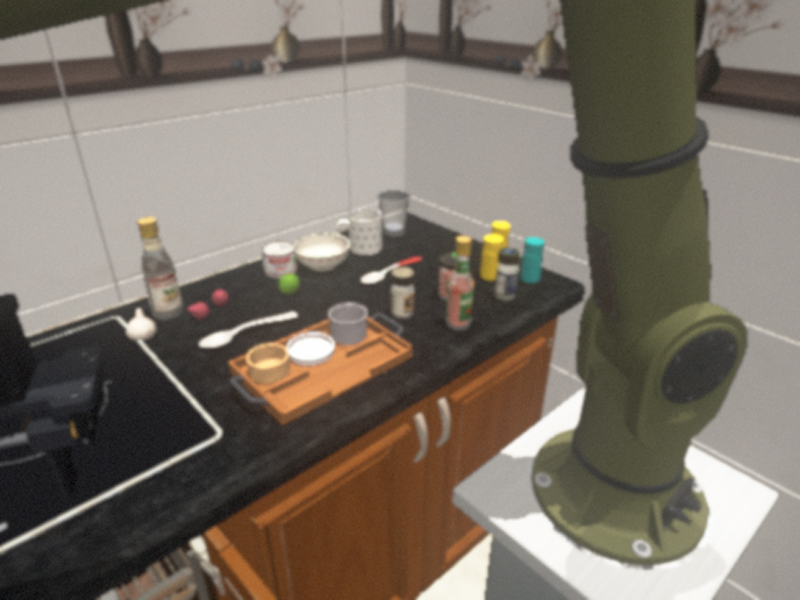

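View pics/top0b.png

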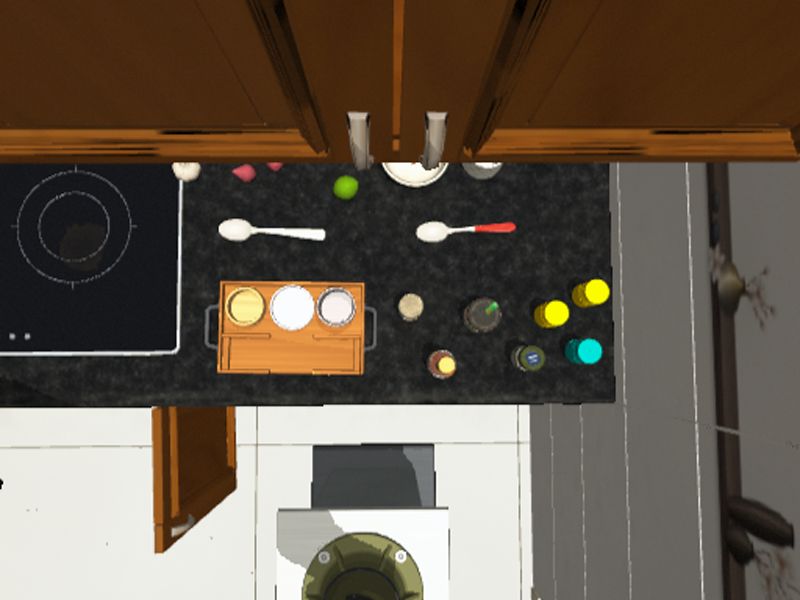

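```bash
python3 - <<'E'
from h import *
c=load('top0')['color'][130:255,125:355]
c=cv2.convertScaleAbs(cv2.resize(c,None,fx=3.4,fy=3.4,interpolation=cv2.INTER_CUBIC),alpha=1.5,beta=10)
cv2.imwrite('pics/topcrop.png',c)
c=load('scene0')['color'][145:220,240:350]
cv2.imwrite('pics/scenecrop.png',cv2.resize(c,None,fx=7,fy=7,interpolation=cv2.INTER_CUBIC))
E
```

```text
(no output)
```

View pics/topcrop.png

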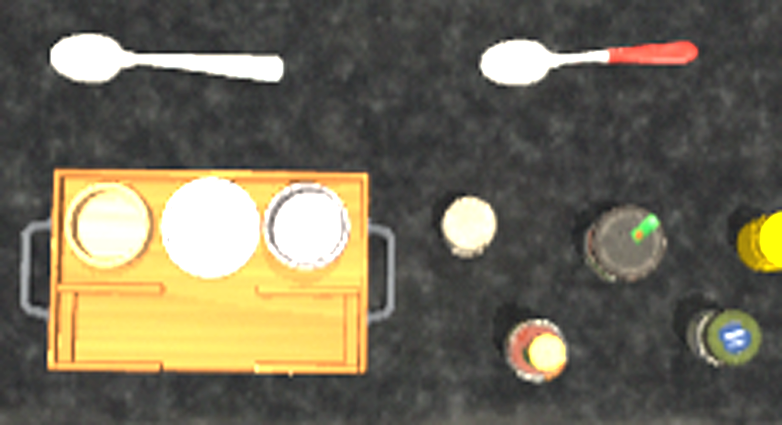

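View pics/scenecrop.png

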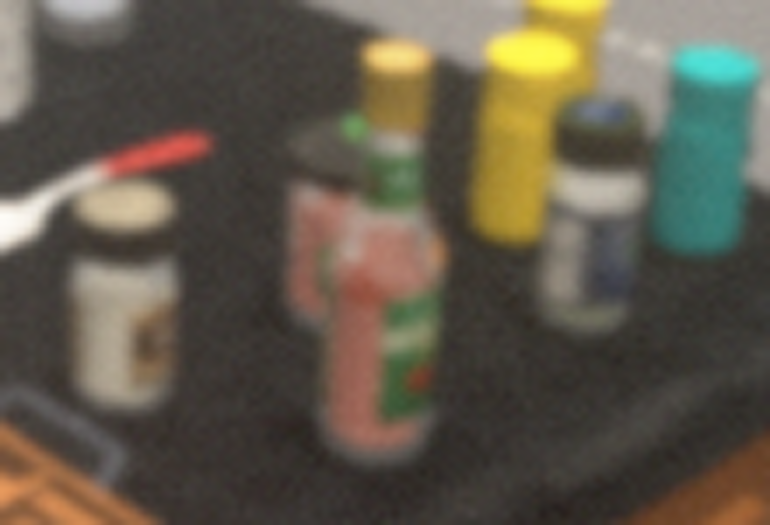

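```bash
python3 - <<'E'
from h import *
d=load('top0');S=3.4
f=lambda u,v,z:onz(d,u/S+125-0.35,v/S+130-0.35,z).round(4)
for n,u,v,z in [('cup',107,225,.042),('dish',210,227.5,.024),('sleeve',306.5,226,.058),('pepper',469,224,.096),('paste',628,242,.086),('cap',548,352,.184),('blue',733,337,.105),('cadTL',54,170,.026),('cadTR',369,173,.026),('cadBL',49,372,.026),('cadBR',368,374,.026),('redspoon',590,58,.01)]:
    print(n,f(u,v,z),'ground-proj r check')
im=d['color'].astype(int); g=im.max(2)
# steel spoon mask
m=((im.min(2)>110)).astype(np.uint8); m[:136]=0;m[160:]=0;m[:,:130]=0;m[:,215:]=0
p=cv2.findNonZero(m)[:,0].astype(float)
W=np.array([onz(d,u,v,.006)[:2] for u,v in p])
(c,(w,h),a)=cv2.minAreaRect(W.astype(np.float32)); print('spoon',len(p),c,w,h,a)
box=cv2.boxPoints((c,(w,h),a)); print(box.round(4).tolist())
mu=W.mean(0);_,_,V=np.linalg.svd(W-mu);print(mu,V[0], 'range',((W-mu)@V[0]).min(),((W-mu)@V[0]).max())
for lo in np.arange(-.1,.11,.02):
    s=(W-mu)@V[0]; k=(s>lo)&(s<lo+.02); 
    if k.any(): t=(W[k]-mu)@V[1]; print(round(lo,2),t.mean().round(4),np.ptp(t).round(4))
def cen(tag,mask):
    k=cv2.connectedComponentsWithStats(mask.astype(np.uint8)); 
    print(tag,[(k[2][i].tolist(),k[3][i].round(1).tolist()) for i in range(1,k[0]) if k[2][i][4]>15])
hsv=cv2.cvtColor(d['color'],cv2.COLOR_BGR2HSV)
mm=np.zeros(g.shape,bool);mm[190:250,240:300]=1
cen('pepper/cap',mm&(hsv[...,2]>120))
E
```

```text
cup [0.5283 0.2131 0.042 ] ground-proj r check
dish [0.5268 0.1296 0.024 ] ground-proj r check
sleeve [0.5253 0.0449 0.058 ] ground-proj r check
pepper [ 0.5236 -0.0889  0.096 ] ground-proj r check
paste [ 0.5088 -0.2185  0.086 ] ground-proj r check
cap [ 0.4219 -0.1447  0.184 ] ground-proj r check
blue [ 0.4313 -0.2989  0.105 ] ground-proj r check
cadTL [0.5765 0.2618 0.026 ] ground-proj r check
cadTR [ 0.5724 -0.0058  0.026 ] ground-proj r check
cadBL [0.4056 0.2639 0.026 ] ground-proj r check
cadBR [ 0.4018 -0.0044  0.026 ] ground-proj r check
redspoon [ 0.6736 -0.1978  0.01  ] ground-proj r check
spoon 488 (0.6764545440673828, 0.17076240479946136) 0.19752608239650726 0.03878352418541908 89.74585723876953
[[0.6565999984741211, 0.07209999859333038], [0.6953999996185303, 0.07190000265836716], [0.6963000297546387, 0.2694000005722046], [0.6575000286102295, 0.2696000039577484]]
[0.67344688 0.18375733] [0.062667   0.99803449] range -0.11233188203493151 0.08624690912853052
-0.1 -0.0001 0.0205
-0.08 0.0001 0.0186
-0.06 0.0006 0.0154
-0.04 0.0009 0.0123
-0.02 0.0009 0.01
0.0 0.001 0.0119
0.02 0.0006 0.0359
0.04 -0.0007 0.0395
0.06 -0.0006 0.039
0.08 0.0015 0.021
pepper/cap [([255, 190, 16, 15, 188], [262.5, 196.3]), ([275, 224, 17, 18, 213], [282.9, 232.6])]
```

```bash
cat >> h.py <<'E'
def Rpsi(a,tilt=0):  # tool y at world angle a (deg), tool z down
    a=np.radians(a); y=np.array([np.cos(a),np.sin(a),0]); z=np.array([0,0,-1.]); return np.c_[np.cross(y,z),y,z]
def plan(*wps):
    s=st(); p=np.array(s['position']);M=R.from_rotvec(s['tool_rot']).as_matrix()
    for q,a in wps:
        Mt=Rpsi(a) if np.isscalar(a) else a
        print(q,'slide',(1e3*M.T@(np.array(q)-p)).round(1).tolist(),'rot',R.from_matrix(M.T@Mt).as_rotvec().round(3).tolist()); p,M=np.array(q),Mt
E
python3 - <<'E'
from h import *
d=load('scene0');k=lambda u,v,z:onz(d,u/7+240-.43,v/7+145-.43,z).round(4)
print('cap',k(398,55,.184),'pepper',k(125,207,.096))
print('bottle base front',k(377,455,0))
t=load('top0');f=lambda u,v,z:onz(t,u/3.4+125-.35,v/3.4+130-.35,z).round(4)
print('bottle shoulder top',f(536,350,.09),'blue',f(733,337,.105))
plan(([.45,.35,.30],33),([.43,-.145,.30],0))
E
```

```text
cap [ 0.4171 -0.1421  0.184 ] pepper [ 0.5168 -0.0856  0.096 ]
bottle base front [ 0.408  -0.1347  0.    ]
bottle shoulder top [ 0.4219 -0.1423  0.09  ] blue [ 0.4313 -0.2989  0.105 ]
t 0.1 p [0.2612 0.5947 0.2436] rv [-6.450e-01 -3.074e+00  3.000e-03] q [-1.14  0.32 -0.07  1.45  0.02  1.37 -0.06] F [-0.9 -0.4 -0.7] g 0.9997900742631673 0.0
[0.45, 0.35, 0.3] slide [-271.2, -148.2, -56.2] rot [-0.002, 0.001, 0.581]
[0.43, -0.145, 0.3] slide [-404.2, -286.4, 0.0] rot [0.0, 0.0, 0.576]
```

send_rows(motion=[{"claw":1,"slide":[-40,-22,-56],"delta_rot":[0,0,0.1]},{"claw":1,"slide":[-271,-148,-56],"delta_rot":[0,0,0.58]},{"claw":1,"slide":[-271,-148,-56],"delta_rot":[0,0,0.58]},{"claw":1,"slide":[-271,-148,-56],"delta_rot":[0,0,0.58]},{"claw":1,"slide":[-271,-148,-56],"delta_rot":[0,0,0.58]}])

```text
time: 0.6
position: [0.4035, 0.4101, 0.2956]
tool_rot: [-1.503, -2.759, 0.0]
ft_force: [0.5, -0.1, 0.5]
grip_width: 1.004
grip_force: 0.0
```

send_rows(motion=[{"claw":1,"slide":[0,0,0],"delta_rot":[0,0,0]}])

```text
time: 0.7
position: [0.4093, 0.4042, 0.2964]
tool_rot: [1.515, 2.747, -0.001]
ft_force: [0.7, -0.2, 0.2]
grip_width: 1.001
grip_force: 0.0
```

```bash
python3 - <<'E'
from h import *
plan(([.45,.1,.30],15),([.43,-.14,.30],0))
E
```

```text
t 0.7 p [0.4093 0.4042 0.2964] rv [ 1.515e+00  2.747e+00 -1.000e-03] q [-0.94  0.14  0.13  1.57 -0.01  1.43 -0.25] F [ 0.7 -0.2  0.2] g 1.001476243729468 0.0
[0.45, 0.1, 0.3] slide [-279.0, -128.0, -2.5] rot [0.002, 0.004, 0.301]
[0.43, -0.14, 0.3] slide [-226.6, -81.4, 0.0] rot [0.0, 0.0, 0.262]
```

send_rows(motion=[{"claw":1,"slide":[-279,-128,0],"delta_rot":[0,0,0.3]},{"claw":1,"slide":[-279,-128,0],"delta_rot":[0,0,0.3]},{"claw":1,"slide":[-279,-128,0],"delta_rot":[0,0,0.3]},{"claw":1,"slide":[-279,-128,0],"delta_rot":[0,0,0.3]},{"claw":1,"slide":[-279,-128,0],"delta_rot":[0,0,0.3]}])

```text
time: 1.2
position: [0.4389, 0.1629, 0.2955]
tool_rot: [-1.893, -2.507, 0.0]
ft_force: [0.6, -0.1, 0.6]
grip_width: 0.997
grip_force: 0.0
```

send_rows(motion=[{"claw":1,"slide":[-60,-28,0],"delta_rot":[0,0,0.0]},{"claw":1,"slide":[-60,-28,0],"delta_rot":[0,0,0]},{"claw":1,"slide":[-60,-28,0],"delta_rot":[0,0,0]}])

```text
time: 1.5
position: [0.4285, 0.097, 0.2959]
tool_rot: [-1.899, -2.502, -0.002]
ft_force: [0.1, 0.1, 0.5]
grip_width: 0.996
grip_force: 0.0
```

```bash
python3 - <<'E'
from h import *
plan(([.43,-.14,.30],0))
E
```

```text
t 1.5 p [0.4285 0.097  0.2959] rv [-1.899e+00 -2.502e+00 -2.000e-03] q [-0.7  -0.18  0.37  1.87  0.06  1.44 -0.07] F [0.1 0.1 0.5] g 0.9960287315309616 0.0
[0.43, -0.14, 0.3] slide [-228.6, -62.3, -4.3] rot [0.0, -0.001, 0.272]
```

send_rows(motion=[{"claw":1,"slide":[-45,-12,0],"delta_rot":[0,0,0.06]},{"claw":1,"slide":[-90,-24,0],"delta_rot":[0,0,0.12]},{"claw":1,"slide":[-135,-36,0],"delta_rot":[0,0,0.17]},{"claw":1,"slide":[-180,-48,0],"delta_rot":[0,0,0.23]},{"claw":1,"slide":[-228,-62,0],"delta_rot":[0,0,0.27]}])

```text
time: 2.0
position: [0.4323, -0.1361, 0.2958]
tool_rot: [2.211, 2.231, 0.001]
ft_force: [1.7, 0.5, 0.1]
grip_width: 0.999
grip_force: 0.0
```

send_rows(motion=[{"claw":1,"slide":[0,0,0],"delta_rot":[0,0,0]},{"claw":1,"slide":[0,0,0],"delta_rot":[0,0,0]}])

```text
time: 2.2
position: [0.4321, -0.1359, 0.2957]
tool_rot: [-2.213, -2.229, -0.001]
ft_force: [0.4, 0.8, -0.7]
grip_width: 0.991
grip_force: 0.0
```

```bash
python3 - <<'E'
from h import *
a=grab('scene','s1'); b=grab('wrist','w1'); c=grab('top','t1')
print(b['fx'],b['cx'],b['cy'],b['pose'].round(3).tolist())
o=np.hstack([a['color'],b['color']]); cv2.imwrite('pics/sw1.png',cv2.resize(o,(800,300)))
plan(([.421,-.143,.168],0))
E
```

```text
297.3186396354542 257.6574546725162 193.8224318226611 [[1.0, 0.009, 0.003, 0.432], [0.009, -0.958, -0.286, -0.056], [0.0, 0.286, -0.958, 0.435], [0.0, 0.0, 0.0, 1.0]]
t 2.35 p [ 0.432  -0.1344  0.2955] rv [-2.208e+00 -2.234e+00  1.000e-03] q [-0.5  -0.19  0.65  1.85  0.12  1.44  0.14] F [1.1 0.5 0. ] g 0.9988909942708378 0.0
[0.421, -0.143, 0.168] slide [-8.5, -11.1, 127.5] rot [-0.0, 0.0, 0.011]
```

View pics/sw1.png

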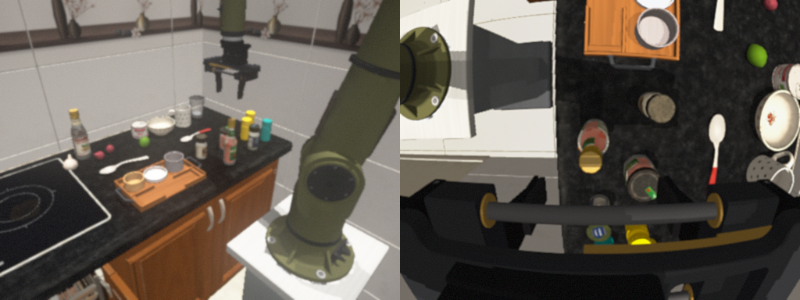

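```bash
python3 - <<'E'
from h import *
b=load('w1'); im=b['color']
cv2.imwrite('pics/w1c.png',cv2.resize(im[90:290,210:380],None,fx=3.5,fy=3,interpolation=cv2.INTER_CUBIC))
E
```

```text
(no output)
```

View pics/w1c.png

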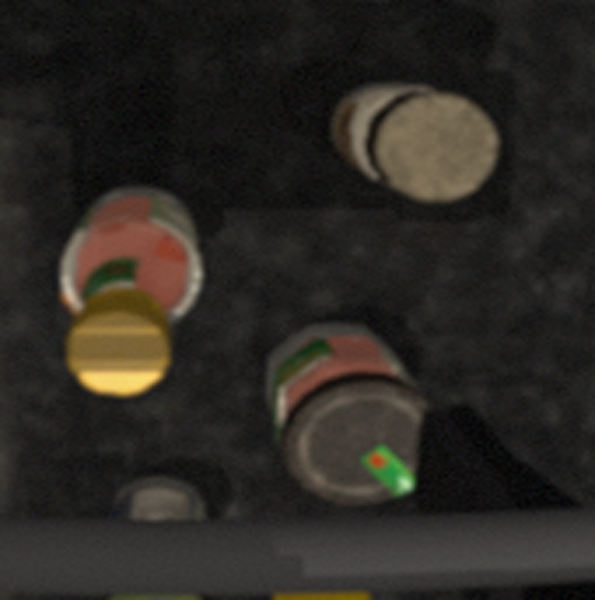

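```bash
python3 - <<'E'
from h import *
b=load('w1')
for n,u,v,z in [('cap',119,353,.184),('pepper',436,146,.096),('paste',358,440,.086)]:
    print(n,onz(b,u/3.5+210-.35,v/3+90-.33,z,True).round(4))
plan(([.420,-.143,.168],0))
E
```

```text
cap [ 0.4206 -0.1439  0.184 ]
pepper [ 0.5217 -0.0892  0.096 ]
paste [ 0.5045 -0.2175  0.086 ]
t 2.35 p [ 0.432  -0.1344  0.2955] rv [-2.208e+00 -2.234e+00  1.000e-03] q [-0.5  -0.19  0.65  1.85  0.12  1.44  0.14] F [1.1 0.5 0. ] g 0.9988909942708378 0.0
[0.42, -0.143, 0.168] slide [-8.5, -12.1, 127.5] rot [-0.0, 0.0, 0.011]
```

send_rows(motion=[{"claw":1,"slide":[-8,-11,30],"delta_rot":[0,0,0.01]},{"claw":1,"slide":[-8,-11,60],"delta_rot":[0,0,0.01]},{"claw":1,"slide":[-8,-11,90],"delta_rot":[0,0,0.01]},{"claw":1,"slide":[-8,-11,115],"delta_rot":[0,0,0.01]},{"claw":1,"slide":[-8,-11,128],"delta_rot":[0,0,0.01]}])

```text
time: 2.85
position: [0.4196, -0.143, 0.1657]
tool_rot: [-2.219, -2.22, 0.003]
ft_force: [-0.3, -0.0, 0.3]
grip_width: 1.0
grip_force: 0.0
```

send_rows(motion=[{"claw":1,"slide":[0,0,0],"delta_rot":[0,0,0]},{"claw":1,"slide":[0,0,0],"delta_rot":[0,0,0]}])

```text
time: 3.05
position: [0.4212, -0.1444, 0.1685]
tool_rot: [2.223, 2.219, 0.001]
ft_force: [0.5, 0.6, 1.0]
grip_width: 1.0
grip_force: 0.0
```

```bash
python3 - <<'E'
from h import *
plan(([.421,-.1435,.168],0))
E
```

```text
t 3.05 p [ 0.4212 -0.1444  0.1685] rv [2.223e+00 2.219e+00 1.000e-03] q [-0.48 -0.11  0.72  2.05  0.08  1.17  0.2 ] F [0.5 0.6 1. ] g 0.9998890069126455 0.0
[0.421, -0.1435, 0.168] slide [0.9, -0.2, 0.5] rot [0.001, 0.0, -0.002]
```

send_rows(motion=[{"claw":0,"slide":[0,0,0],"delta_rot":[0,0,0]},{"claw":-0.2,"slide":[0,0,0],"delta_rot":[0,0,0]},{"claw":-0.4,"slide":[0,0,0],"delta_rot":[0,0,0]},{"claw":-0.7,"slide":[0,0,0],"delta_rot":[0,0,0]},{"claw":-1,"slide":[0,0,0],"delta_rot":[0,0,0]}], grip_force=25)

```text
time: 3.55
position: [0.4205, -0.145, 0.1679]
tool_rot: [2.225, 2.218, 0.001]
ft_force: [-0.7, -1.0, 0.2]
grip_width: 0.63
grip_force: 0.0
```

send_rows(motion=[{"claw":-1,"slide":[0,0,0],"delta_rot":[0,0,0]},{"claw":-1,"slide":[0,0,0],"delta_rot":[0,0,0]},{"claw":-1,"slide":[0,0,0],"delta_rot":[0,0,0]}])

```text
time: 3.85
position: [0.4204, -0.1449, 0.1677]
tool_rot: [-2.225, -2.218, 0.0]
ft_force: [1.3, 0.3, 0.4]
grip_width: 0.357
grip_force: 5.0
```

send_rows(motion=[{"claw":-1,"slide":[0,0,-5],"delta_rot":[0,0,0]},{"claw":-1,"slide":[0,0,-15],"delta_rot":[0,0,0]},{"claw":-1,"slide":[0,0,-30],"delta_rot":[0,0,0]},{"claw":-1,"slide":[0,0,-30],"delta_rot":[0,0,0]}])

```text
time: 4.25
position: [0.4218, -0.1452, 0.1998]
tool_rot: [2.223, 2.216, 0.004]
ft_force: [0.4, 0.5, -2.2]
grip_width: 0.341
grip_force: 24.6
```

```bash
python3 - <<'E'
from h import *
grab('scene','s2');
cv2.imwrite('pics/s2c.png',cv2.resize(load('s2')['color'][80:240,170:380],None,fx=3.6,fy=3.6))
plan(([.43,-.10,.29],0),([.5265,.044,.29],-1))
E
```

```text
t 4.3 p [ 0.4212 -0.1451  0.1988] rv [2.223 2.217 0.003] q [-0.48 -0.15  0.7   2.02  0.1   1.24  0.18] F [-0.5  0.2 -2.3] g 0.34239136875068166 24.59912834689021
[0.43, -0.1, 0.29] slide [45.1, 8.9, -91.2] rot [0.003, -0.0, -0.003]
[0.5265, 0.044, 0.29] slide [144.0, 96.5, 0.0] rot [0.0, 0.0, 0.017]
```

View pics/s2c.png

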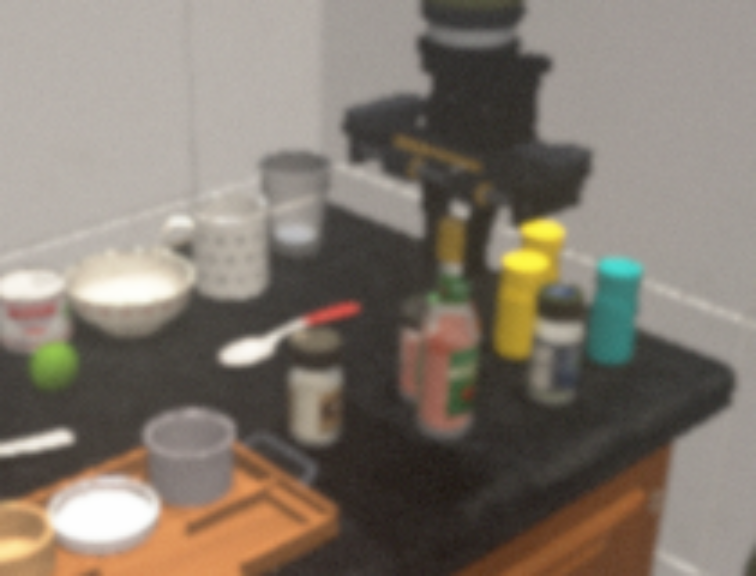

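send_rows(motion=[{"claw":-1,"slide":[0,0,-20],"delta_rot":[0,0,0]},{"claw":-1,"slide":[0,0,-45],"delta_rot":[0,0,0]},{"claw":-1,"slide":[10,2,-70],"delta_rot":[0,0,0]},{"claw":-1,"slide":[25,5,-88],"delta_rot":[0,0,0]},{"claw":-1,"slide":[45,9,-92],"delta_rot":[0,0,0]}])

```text
time: 4.8
position: [0.4304, -0.1003, 0.2915]
tool_rot: [2.225, 2.215, 0.004]
ft_force: [0.4, 0.0, -2.2]
grip_width: 0.339
grip_force: 24.6
```

send_rows(motion=[{"claw":-1,"slide":[24,16,0],"delta_rot":[0,0,0]},{"claw":-1,"slide":[55,37,0],"delta_rot":[0,0,0]},{"claw":-1,"slide":[88,59,0],"delta_rot":[0,0,0.01]},{"claw":-1,"slide":[120,80,0],"delta_rot":[0,0,0.015]},{"claw":-1,"slide":[144,96,0],"delta_rot":[0,0,0.015]}])

```text
time: 5.3
position: [0.5266, 0.0465, 0.2886]
tool_rot: [-2.238, -2.203, 0.001]
ft_force: [0.1, 0.5, -1.9]
grip_width: 0.339
grip_force: 24.6
```

send_rows(motion=[{"claw":-1,"slide":[0,0,0],"delta_rot":[0,0,0]},{"claw":-1,"slide":[0,0,0],"delta_rot":[0,0,0]},{"claw":-1,"slide":[0,0,0],"delta_rot":[0,0,0]}])

```text
time: 5.6
position: [0.5255, 0.0422, 0.2893]
tool_rot: [2.243, 2.199, -0.002]
ft_force: [-0.1, -1.1, -2.8]
grip_width: 0.344
grip_force: 24.6
```

```bash
python3 - <<'E'
from h import *
grab('scene','s3');b=grab('wrist','w3')
cv2.imwrite('pics/w3c.png',cv2.resize(b['color'][100:384,130:430],None,fx=2,fy=2))
plan(([.5245,.0447,.182],-1))
E
```

```text
t 5.7 p [0.5256 0.0425 0.2898] rv [-2.243 -2.199 -0.   ] q [-0.62  0.03  0.51  1.7  -0.02  1.41 -0.13] F [ 0.8 -0.1 -2.8] g 0.339434311792938 24.601304449606687
[0.5245, 0.0447, 0.182] slide [2.1, -1.1, 107.8] rot [-0.0, -0.0, -0.003]
```

View pics/w3c.png

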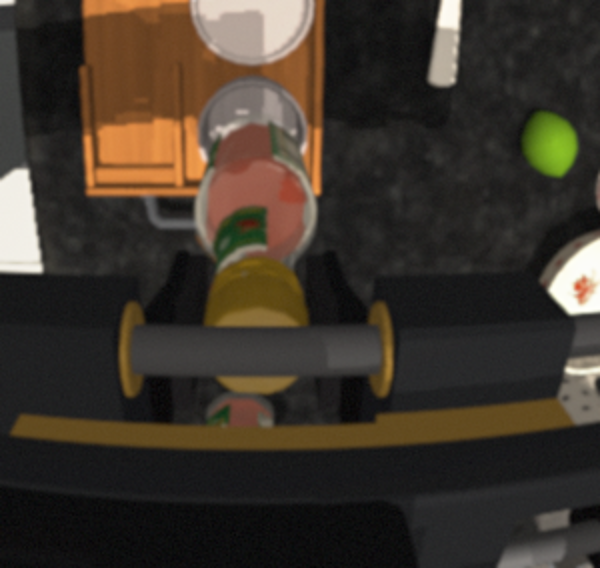

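send_rows(motion=[{"claw":-1,"slide":[2,-1,20],"delta_rot":[0,0,0]},{"claw":-1,"slide":[2,-1,45],"delta_rot":[0,0,0]},{"claw":-1,"slide":[2,-1,60],"delta_rot":[0,0,0]},{"claw":-1,"slide":[2,-1,75],"delta_rot":[0,0,0]},{"claw":-1,"slide":[2,-1,90],"delta_rot":[0,0,0]}])

```text
time: 6.2
position: [0.5252, 0.0454, 0.1993]
tool_rot: [2.242, 2.2, 0.002]
ft_force: [0.4, 0.7, -2.8]
grip_width: 0.336
grip_force: 24.6
```

send_rows(motion=[{"claw":-1,"slide":[0,0,7],"delta_rot":[0,0,0]},{"claw":-1,"slide":[0,0,12],"delta_rot":[0,0,0]},{"claw":-1,"slide":[0,0,16],"delta_rot":[0,0,0]},{"claw":-1,"slide":[0,0,18],"delta_rot":[0,0,0]},{"claw":-1,"slide":[0,0,18],"delta_rot":[0,0,0]}])

```text
time: 6.7
position: [0.5252, 0.0458, 0.1819]
tool_rot: [2.241, 2.201, 0.001]
ft_force: [-0.3, 0.1, -1.5]
grip_width: 0.342
grip_force: 24.6
```

```bash
python3 - <<'E'
from h import *
plan(([.5245,.0447,.180],-1))
E
```

```text
t 6.7 p [0.5252 0.0458 0.1819] rv [2.241e+00 2.201e+00 1.000e-03] q [-0.61  0.1   0.51  1.85 -0.05  1.2  -0.11] F [-0.3  0.1 -1.5] g 0.3415265473120172 24.60149110062048
[0.5245, 0.0447, 0.18] slide [-1.1, -0.7, 1.9] rot [0.0, -0.0, -0.001]
```

send_rows(motion=[{"claw":-1,"slide":[0,0,1],"delta_rot":[0,0,0]},{"claw":-1,"slide":[0,0,1.5],"delta_rot":[0,0,0]},{"claw":-1,"slide":[0,0,1.5],"delta_rot":[0,0,0]}])

```text
time: 7.0
position: [0.5251, 0.0458, 0.1804]
tool_rot: [2.241, 2.201, 0.0]
ft_force: [0.1, -0.0, -1.9]
grip_width: 0.341
grip_force: 24.6
```

send_rows(motion=[{"claw":-1,"slide":[0,0,1],"delta_rot":[0,0,0]},{"claw":-1,"slide":[0,0,1],"delta_rot":[0,0,0]}])

```text
time: 7.2
position: [0.5253, 0.0458, 0.1796]
tool_rot: [2.241, 2.201, 0.001]
ft_force: [-0.7, -0.2, 0.2]
grip_width: 0.342
grip_force: 24.8
```

send_rows(motion=[{"claw":-0.2,"slide":[0,0,0],"delta_rot":[0,0,0]},{"claw":0,"slide":[0,0,0],"delta_rot":[0,0,0]},{"claw":0.3,"slide":[0,0,0],"delta_rot":[0,0,0]},{"claw":0.3,"slide":[0,0,0],"delta_rot":[0,0,0]},{"claw":0.3,"slide":[0,0,0],"delta_rot":[0,0,0]}])

```text
time: 7.7
position: [0.5251, 0.0458, 0.1793]
tool_rot: [2.241, 2.201, 0.0]
ft_force: [0.4, 0.7, 0.7]
grip_width: 0.626
grip_force: 0.0
```

send_rows(motion=[{"claw":0.5,"slide":[0,0,-20],"delta_rot":[0,0,0]},{"claw":0.5,"slide":[0,0,-60],"delta_rot":[0,0,0]},{"claw":0.5,"slide":[0,0,-100],"delta_rot":[0,0,0]},{"claw":0.5,"slide":[0,0,-110],"delta_rot":[0,0,0]},{"claw":0.5,"slide":[0,0,-110],"delta_rot":[0,0,0]}])

```text
time: 8.2
position: [0.5261, 0.0458, 0.2912]
tool_rot: [2.24, 2.2, 0.006]
ft_force: [-0.6, -0.4, -0.8]
grip_width: 0.751
grip_force: 0.0
```

```bash
python3 - <<'E'
from h import *
plan(([.5225,-.089,.25],0),([.5225,-.089,.078],0))
E
```

```text
t 8.2 p [0.5261 0.0458 0.2912] rv [2.24  2.2   0.006] q [-0.63  0.03  0.5   1.7  -0.01  1.41 -0.14] F [-0.6 -0.4 -0.8] g 0.7507639414604644 0.0
[0.5225, -0.089, 0.25] slide [-134.9, -1.4, 41.0] rot [0.004, -0.001, -0.018]
[0.5225, -0.089, 0.078] slide [0.0, 0.0, 172.0] rot [0.0, 0.0, 0.0]
```

send_rows(motion=[{"claw":1,"slide":[-45,0,0],"delta_rot":[0,0,0]},{"claw":1,"slide":[-90,-1,0],"delta_rot":[0,0,-0.01]},{"claw":1,"slide":[-135,-1,20],"delta_rot":[0,0,-0.018]},{"claw":1,"slide":[-135,-1,60],"delta_rot":[0,0,-0.018]},{"claw":1,"slide":[-135,-1,80],"delta_rot":[0,0,-0.018]}])

```text
time: 8.7
position: [0.5188, -0.091, 0.2048]
tool_rot: [-2.223, -2.214, 0.006]
ft_force: [-0.1, 0.2, -0.7]
grip_width: 0.991
grip_force: 0.0
```

send_rows(motion=[{"claw":1,"slide":[0,0,10],"delta_rot":[0,0,0]},{"claw":1,"slide":[0,0,10],"delta_rot":[0,0,0]}])

```text
time: 8.9
position: [0.5201, -0.0888, 0.1969]
tool_rot: [-2.219, -2.22, 0.005]
ft_force: [0.2, 0.7, 0.9]
grip_width: 1.006
grip_force: 0.0
```

```bash
python3 - <<'E'
from h import *
plan(([.5225,-.089,.078],0))
E
```

```text
t 8.9 p [ 0.5201 -0.0888  0.1969] rv [-2.219 -2.22   0.005] q [-0.48  0.1   0.63  1.84 -0.06  1.23  0.18] F [0.2 0.7 0.9] g 1.0063194330388612 0.0
[0.5225, -0.089, 0.078] slide [-0.2, 2.9, 118.9] rot [-0.004, 0.0, 0.0]
```

send_rows(motion=[{"claw":1,"slide":[0,2.5,35],"delta_rot":[0,0,0]},{"claw":1,"slide":[0,2.5,70],"delta_rot":[0,0,0]},{"claw":1,"slide":[0,2.5,100],"delta_rot":[0,0,0]},{"claw":1,"slide":[0,2.5,119],"delta_rot":[0,0,0]},{"claw":1,"slide":[0,2.5,119],"delta_rot":[0,0,0]}], grip_force=18)

```text
time: 9.4
position: [0.5228, -0.0885, 0.0785]
tool_rot: [-2.218, -2.221, 0.005]
ft_force: [0.0, -0.5, 0.6]
grip_width: 1.004
grip_force: 0.0
```

send_rows(motion=[{"claw":0.4,"slide":[0,0,0],"delta_rot":[0,0,0]},{"claw":0.2,"slide":[0,0,0],"delta_rot":[0,0,0]},{"claw":0,"slide":[0,0,0],"delta_rot":[0,0,0]},{"claw":-0.3,"slide":[0,0,0],"delta_rot":[0,0,0]},{"claw":-1,"slide":[0,0,0],"delta_rot":[0,0,0]}])

```text
time: 9.9
position: [0.5245, -0.0891, 0.0808]
tool_rot: [2.221, 2.221, 0.002]
ft_force: [-0.1, -0.3, -0.7]
grip_width: 0.63
grip_force: 0.0
```

send_rows(motion=[{"claw":-1,"slide":[0,0,0],"delta_rot":[0,0,0]},{"claw":-1,"slide":[0,0,0],"delta_rot":[0,0,0]}])

```text
time: 10.1
position: [0.5241, -0.0892, 0.0803]
tool_rot: [-2.221, -2.221, -0.0]
ft_force: [-0.1, -0.0, 0.2]
grip_width: 0.49
grip_force: 18.0
```

send_rows(motion=[{"claw":-1,"slide":[0,0,-5],"delta_rot":[0,0,0]},{"claw":-1,"slide":[0,0,-15],"delta_rot":[0,0,0]},{"claw":-1,"slide":[0,0,-35],"delta_rot":[0,0,0]},{"claw":-1,"slide":[0,0,-60],"delta_rot":[0,0,0]},{"claw":-1,"slide":[0,0,-60],"delta_rot":[0,0,0]}])

```text
time: 10.6
position: [0.5267, -0.0897, 0.1441]
tool_rot: [2.218, 2.218, 0.008]
ft_force: [-0.4, -0.4, -1.0]
grip_width: 0.49
grip_force: 18.0
```

```bash
python3 - <<'E'
from h import *
plan(([.5225,-.089,.32],0),([.45,.1,.32],0),([.527,.213,.32],-1),([.527,.213,.18],-1))
E
```

```text
t 10.6 p [ 0.5267 -0.0897  0.1441] rv [2.218 2.218 0.008] q [-0.46  0.16  0.64  1.89 -0.11  1.12  0.21] F [-0.4 -0.4 -1. ] g 0.4904627910757024 18.022778055164963
[0.5225, -0.089, 0.32] slide [0.7, -3.0, -175.9] rot [0.007, -0.0, -0.0]
[0.45, 0.1, 0.32] slide [189.0, -72.5, 0.0] rot [0.0, 0.0, 0.0]
[0.527, 0.213, 0.32] slide [113.0, 77.0, 0.0] rot [0.0, 0.0, 0.017]
[0.527, 0.213, 0.18] slide [0.0, 0.0, 140.0] rot [0.0, 0.0, 0.0]
```

send_rows(motion=[{"claw":-1,"slide":[0,-1,-40],"delta_rot":[0,0,0]},{"claw":-1,"slide":[0,-2,-80],"delta_rot":[0,0,0]},{"claw":-1,"slide":[0,-3,-120],"delta_rot":[0.005,0,0]},{"claw":-1,"slide":[0,-3,-160],"delta_rot":[0.007,0,0]},{"claw":-1,"slide":[0,-3,-176],"delta_rot":[0.007,0,0]}])

```text
time: 11.1
position: [0.5224, -0.0896, 0.3201]
tool_rot: [-2.221, -2.22, 0.001]
ft_force: [0.2, 0.7, -1.2]
grip_width: 0.491
grip_force: 18.0
```

send_rows(motion=[{"claw":-1,"slide":[20,0,0],"delta_rot":[0,0,0]},{"claw":-1,"slide":[55,0,0],"delta_rot":[0,0,0]},{"claw":-1,"slide":[90,0,0],"delta_rot":[0,0,0]},{"claw":-1,"slide":[125,0,0],"delta_rot":[0,0,0]},{"claw":-1,"slide":[160,2,0],"delta_rot":[0,0,0.01]}])

```text
time: 11.6
position: [0.5226, 0.072, 0.3159]
tool_rot: [-2.229, -2.206, 0.008]
ft_force: [0.4, 1.0, -0.8]
grip_width: 0.491
grip_force: 18.0
```

```bash
python3 - <<'E'
from h import *
plan(([.527,.213,.32],-1),([.527,.213,.15],-1))
E
```

```text
t 11.6 p [0.5226 0.072  0.3159] rv [-2.229 -2.206  0.008] q [-0.66  0.03  0.49  1.65 -0.02  1.47 -0.18] F [ 0.4  1.  -0.8] g 0.4906202530053208 18.020766796544194
[0.527, 0.213, 0.32] slide [141.0, 2.9, -4.1] rot [-0.007, -0.0, 0.007]
[0.527, 0.213, 0.15] slide [0.0, 0.0, 170.0] rot [0.0, 0.0, 0.0]
```

send_rows(motion=[{"claw":-1,"slide":[30,1,0],"delta_rot":[0,0,0]},{"claw":-1,"slide":[65,1,0],"delta_rot":[0,0,0]},{"claw":-1,"slide":[100,2,0],"delta_rot":[-0.005,0,0]},{"claw":-1,"slide":[130,3,0],"delta_rot":[-0.005,0,0.007]},{"claw":-1,"slide":[141,3,0],"delta_rot":[-0.005,0,0.007]}])

```text
time: 12.1
position: [0.5264, 0.2159, 0.3151]
tool_rot: [-2.232, -2.206, 0.003]
ft_force: [-0.2, -0.1, -1.7]
grip_width: 0.491
grip_force: 18.0
```

send_rows(motion=[{"claw":-1,"slide":[0,0,30],"delta_rot":[0,0,0]},{"claw":-1,"slide":[0,0,70],"delta_rot":[0,0,0]},{"claw":-1,"slide":[0,0,110],"delta_rot":[0,0,0]},{"claw":-1,"slide":[0,0,150],"delta_rot":[0,0,0]},{"claw":-1,"slide":[0,0,160],"delta_rot":[0,0,0]}])

```text
time: 12.6
position: [0.5242, 0.2092, 0.1514]
tool_rot: [-2.239, -2.199, 0.016]
ft_force: [-1.2, -0.2, -1.5]
grip_width: 0.489
grip_force: 18.0
```

send_rows(motion=[{"claw":-1,"slide":[0,0,0],"delta_rot":[0,0,0]},{"claw":-1,"slide":[0,0,0],"delta_rot":[0,0,0]}])

```text
time: 12.8
position: [0.5285, 0.2118, 0.1582]
tool_rot: [-2.241, -2.202, -0.002]
ft_force: [0.8, -0.1, -0.8]
grip_width: 0.492
grip_force: 18.0
```

```bash
python3 - <<'E'
from h import *
a=grab('scene','s4');b=grab('wrist','w4')
o=np.hstack([cv2.resize(a['color'][130:290,100:300],(400,320)),cv2.resize(b['color'],(400,320))])
cv2.imwrite('pics/sw4.png',o)
plan(([.527,.213,.094],-1))
E
```

```text
t 12.9 p [0.5289 0.2122 0.1588] rv [-2.24  -2.202 -0.004] q [-0.76  0.21  0.38  1.78 -0.09  1.16 -0.37] F [-0.   0.3 -2. ] g 0.48763966572254897 18.02289445186034
[0.527, 0.213, 0.094] slide [0.6, -2.0, 64.8] rot [0.002, -0.002, 0.0]
```

View pics/sw4.png

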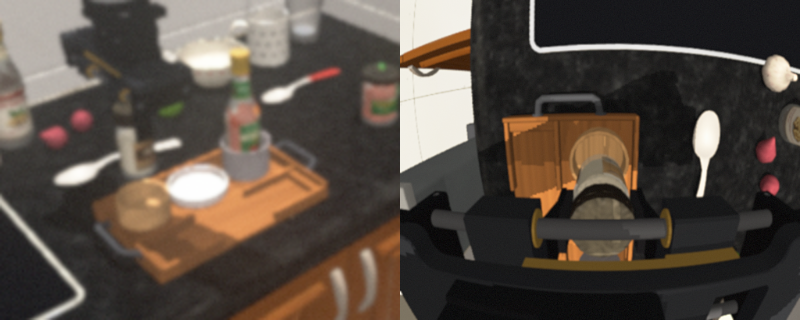

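send_rows(motion=[{"claw":-1,"slide":[0.5,-1.5,15],"delta_rot":[0,0,0]},{"claw":-1,"slide":[0.5,-1.5,30],"delta_rot":[0,0,0]},{"claw":-1,"slide":[0.5,-1.5,42],"delta_rot":[0,0,0]},{"claw":-1,"slide":[0.5,-1.5,54],"delta_rot":[0,0,0]},{"claw":-1,"slide":[0.5,-1.5,60],"delta_rot":[0,0,0]}])

```text
time: 13.4
position: [0.5246, 0.2118, 0.0941]
tool_rot: [-2.239, -2.201, 0.007]
ft_force: [0.1, 0.4, -1.5]
grip_width: 0.492
grip_force: 18.0
```

send_rows(motion=[{"claw":-1,"slide":[0,0,2],"delta_rot":[0,0,0]},{"claw":-1,"slide":[0,0,4],"delta_rot":[0,0,0]},{"claw":-1,"slide":[0,0,4],"delta_rot":[0,0,0]}])

```text
time: 13.7
position: [0.526, 0.2124, 0.0926]
tool_rot: [-2.239, -2.202, 0.001]
ft_force: [0.2, -0.1, -1.1]
grip_width: 0.492
grip_force: 18.0
```

send_rows(motion=[{"claw":-1,"slide":[0,0,1],"delta_rot":[0,0,0]},{"claw":-1,"slide":[0,0,1],"delta_rot":[0,0,0]}])

```text
time: 13.9
position: [0.5262, 0.2126, 0.0923]
tool_rot: [-2.239, -2.202, -0.0]
ft_force: [-1.5, -0.4, 3.8]
grip_width: 0.49
grip_force: 18.1
```

send_rows(motion=[{"claw":0.1,"slide":[0,0,0],"delta_rot":[0,0,0]},{"claw":0.3,"slide":[0,0,0],"delta_rot":[0,0,0]},{"claw":0.5,"slide":[0,0,0],"delta_rot":[0,0,0]},{"claw":0.5,"slide":[0,0,0],"delta_rot":[0,0,0]},{"claw":0.5,"slide":[0,0,0],"delta_rot":[0,0,0]}])

```text
time: 14.4
position: [0.5256, 0.2122, 0.0911]
tool_rot: [-2.239, -2.202, 0.002]
ft_force: [0.7, -0.6, 0.1]
grip_width: 0.738
grip_force: 0.0
```

send_rows(motion=[{"claw":0.6,"slide":[0,0,-20],"delta_rot":[0,0,0]},{"claw":0.6,"slide":[0,0,-60],"delta_rot":[0,0,0]},{"claw":0.6,"slide":[0,0,-110],"delta_rot":[0,0,0]},{"claw":0.6,"slide":[0,0,-160],"delta_rot":[0,0,0]},{"claw":1,"slide":[0,0,-200],"delta_rot":[0,0,0]}])

```text
time: 14.9
position: [0.5264, 0.2123, 0.2944]
tool_rot: [-2.24, -2.202, -0.002]
ft_force: [1.1, 0.3, -0.1]
grip_width: 0.833
grip_force: 0.0
```

send_rows(motion=[{"claw":1,"slide":[-45,0,0],"delta_rot":[0,0,0]},{"claw":1,"slide":[-90,0,0],"delta_rot":[0,0,0]},{"claw":1,"slide":[-135,0,0],"delta_rot":[0,0,0]},{"claw":1,"slide":[-180,0,0],"delta_rot":[0,0,-0.01]},{"claw":1,"slide":[-220,0,0],"delta_rot":[0,0,-0.018]}])

```text
time: 15.4
position: [0.5219, -0.0102, 0.2914]
tool_rot: [-2.22, -2.221, 0.001]
ft_force: [0.9, 0.7, 0.1]
grip_width: 1.0
grip_force: 0.0
```

```bash
python3 - <<'E'
from h import *
plan(([.5065,-.218,.27],0),([.5065,-.218,.058],0))
E
```

```text
t 15.4 p [ 0.5219 -0.0102  0.2914] rv [-2.220e+00 -2.221e+00  1.000e-03] q [-0.58  0.02  0.56  1.71 -0.01  1.42 -0.02] F [0.9 0.7 0.1] g 0.999865206487918 0.0
[0.5065, -0.218, 0.27] slide [-207.8, -15.4, 21.4] rot [-0.001, -0.0, 0.0]
[0.5065, -0.218, 0.058] slide [0.0, 0.0, 212.0] rot [0.0, 0.0, 0.0]
```

send_rows(motion=[{"claw":1,"slide":[-45,-3,0],"delta_rot":[0,0,0]},{"claw":1,"slide":[-90,-6,0],"delta_rot":[0,0,0]},{"claw":1,"slide":[-135,-10,0],"delta_rot":[0,0,0]},{"claw":1,"slide":[-180,-13,0],"delta_rot":[0,0,0]},{"claw":1,"slide":[-208,-15,20],"delta_rot":[0,0,0]}])

```text
time: 15.9
position: [0.5076, -0.2206, 0.2737]
tool_rot: [2.222, 2.215, 0.001]
ft_force: [1.8, 0.4, 0.2]
grip_width: 0.999
grip_force: 0.0
```

send_rows(motion=[{"claw":1,"slide":[0,0,50],"delta_rot":[0,0,0]},{"claw":1,"slide":[0,0,100],"delta_rot":[0,0,0]},{"claw":1,"slide":[0,0,100],"delta_rot":[0,0,0]},{"claw":1,"slide":[0,0,100],"delta_rot":[0,0,0]}])

```text
time: 16.3
position: [0.5072, -0.2157, 0.1717]
tool_rot: [-2.219, -2.221, 0.004]
ft_force: [0.3, -0.0, 0.7]
grip_width: 0.999
grip_force: 0.0
```

```bash
python3 - <<'E'
from h import *
b=grab('wrist','w5'); cv2.imwrite('pics/w5b.png',b['color'])
plan(([.5065,-.218,.058],0))
E
```

```text
t 16.35 p [ 0.5084 -0.2162  0.1733] rv [ 2.219e+00  2.222e+00 -1.000e-03] q [-0.32  0.19  0.75  1.81 -0.14  1.19  0.48] F [0.3 0.2 0.6] g 1.002808958600525 0.0
[0.5065, -0.218, 0.058] slide [-1.7, -2.0, 115.3] rot [0.0, 0.001, 0.001]
```

View pics/w5b.png

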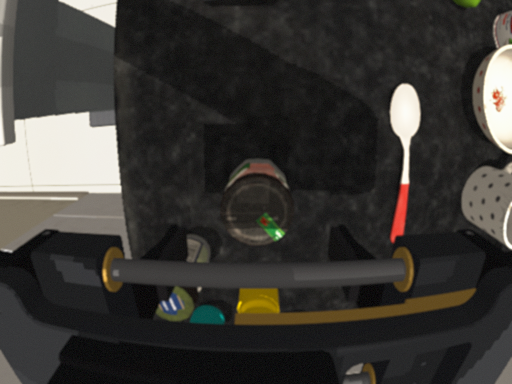

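send_rows(motion=[{"claw":1,"slide":[-1,-1.5,35],"delta_rot":[0,0,0]},{"claw":1,"slide":[-1,-1.5,70],"delta_rot":[0,0,0]},{"claw":1,"slide":[-1,-1.5,100],"delta_rot":[0,0,0]},{"claw":1,"slide":[-1,-1.5,115],"delta_rot":[0,0,0]},{"claw":1,"slide":[-1,-1.5,115],"delta_rot":[0,0,0]}], grip_force=28)

```text
time: 16.85
position: [0.506, -0.2165, 0.0565]
tool_rot: [-2.218, -2.222, 0.003]
ft_force: [-0.4, 0.0, -0.0]
grip_width: 0.999
grip_force: 0.0
```

send_rows(motion=[{"claw":0.7,"slide":[0,0,0],"delta_rot":[0,0,0]},{"claw":0.5,"slide":[0,0,0],"delta_rot":[0,0,0]},{"claw":0.3,"slide":[0,0,0],"delta_rot":[0,0,0]},{"claw":0,"slide":[0,0,0],"delta_rot":[0,0,0]},{"claw":-1,"slide":[0,0,0],"delta_rot":[0,0,0]}])

```text
time: 17.35
position: [0.5062, -0.2168, 0.0571]
tool_rot: [-2.22, -2.223, 0.001]
ft_force: [0.1, 0.2, 3.4]
grip_width: 0.691
grip_force: 28.0
```

send_rows(motion=[{"claw":-1,"slide":[0,0,0],"delta_rot":[0,0,0]},{"claw":-1,"slide":[0,0,0],"delta_rot":[0,0,0]}])

```text
time: 17.55
position: [0.5062, -0.2168, 0.0571]
tool_rot: [-2.22, -2.222, 0.001]
ft_force: [-0.8, 0.2, 6.0]
grip_width: 0.688
grip_force: 28.0
```

send_rows(motion=[{"claw":-1,"slide":[0,0,-5],"delta_rot":[0,0,0]},{"claw":-1,"slide":[0,0,-15],"delta_rot":[0,0,0]},{"claw":-1,"slide":[0,0,-35],"delta_rot":[0,0,0]},{"claw":-1,"slide":[0,0,-60],"delta_rot":[0,0,0]},{"claw":-1,"slide":[0,0,-60],"delta_rot":[0,0,0]}])

```text
time: 18.05
position: [0.5075, -0.2178, 0.1193]
tool_rot: [2.218, 2.22, 0.003]
ft_force: [-0.4, 0.2, -3.7]
grip_width: 0.695
grip_force: 28.0
```

```bash
python3 - <<'E'
from h import *
plan(([.5065,-.218,.32],0),([.45,-.05,.32],0),([.45,.08,.32],-1),([.5265,.1296,.32],-1),([.5265,.1296,.15],-1))
E
```

```text
t 18.05 p [ 0.5075 -0.2178  0.1193] rv [2.218 2.22  0.003] q [-0.3   0.25  0.75  1.87 -0.2   1.08  0.52] F [-0.4  0.2 -3.7] g 0.6952791178993454 28.000507950782776
[0.5065, -0.218, 0.32] slide [-0.5, -0.3, -200.7] rot [0.004, 0.001, 0.001]
[0.45, -0.05, 0.32] slide [168.0, -56.5, 0.0] rot [0.0, 0.0, 0.0]
[0.45, 0.08, 0.32] slide [130.0, 0.0, 0.0] rot [0.0, 0.0, 0.017]
[0.5265, 0.1296, 0.32] slide [50.9, 75.6, 0.0] rot [0.0, 0.0, 0.0]
[0.5265, 0.1296, 0.15] slide [0.0, 0.0, 170.0] rot [0.0, 0.0, 0.0]
```

send_rows(motion=[{"claw":-1,"slide":[0,0,-40],"delta_rot":[0,0,0]},{"claw":-1,"slide":[0,0,-85],"delta_rot":[0,0,0]},{"claw":-1,"slide":[0,0,-130],"delta_rot":[0,0,0]},{"claw":-1,"slide":[0,0,-175],"delta_rot":[0.003,0,0]},{"claw":-1,"slide":[0,0,-200],"delta_rot":[0.003,0,0]}])

```text
time: 18.55
position: [0.5066, -0.2171, 0.3189]
tool_rot: [-2.22, -2.222, 0.002]
ft_force: [1.1, -0.3, -3.1]
grip_width: 0.693
grip_force: 28.0
```

send_rows(motion=[{"claw":-1,"slide":[25,0,0],"delta_rot":[0,0,0]},{"claw":-1,"slide":[60,1,0],"delta_rot":[0,0,0]},{"claw":-1,"slide":[95,3,0],"delta_rot":[0,0,0]},{"claw":-1,"slide":[130,5,0],"delta_rot":[0,0,0]},{"claw":-1,"slide":[165,8,0],"delta_rot":[0,0,0.01]}])

```text
time: 19.05
position: [0.5131, -0.0502, 0.3148]
tool_rot: [-2.228, -2.208, 0.007]
ft_force: [0.9, -0.1, -3.7]
grip_width: 0.692
grip_force: 28.0
```

send_rows(motion=[{"claw":-1,"slide":[35,2,0],"delta_rot":[0,0,0]},{"claw":-1,"slide":[70,4,0],"delta_rot":[0,0,0]},{"claw":-1,"slide":[105,6,0],"delta_rot":[0,0,0]},{"claw":-1,"slide":[140,9,0],"delta_rot":[0,0,0]},{"claw":-1,"slide":[165,12,0],"delta_rot":[0,0,0.007]}])

```text
time: 19.55
position: [0.5265, 0.1163, 0.3144]
tool_rot: [-2.232, -2.203, 0.008]
ft_force: [0.7, 0.2, -2.9]
grip_width: 0.696
grip_force: 28.0
```

send_rows(motion=[{"claw":-1,"slide":[0,0,0],"delta_rot":[0,0,0]},{"claw":-1,"slide":[0,0,0],"delta_rot":[0,0,0]}])

```text
time: 19.75
position: [0.5268, 0.1135, 0.3145]
tool_rot: [-2.235, -2.203, 0.01]
ft_force: [0.5, -0.1, -3.9]
grip_width: 0.69
grip_force: 28.0
```

```bash
python3 - <<'E'
from h import *
plan(([.5265,.1296,.32],-1),([.5265,.1296,.10],-1))
E
```

```text
t 19.75 p [0.5268 0.1135 0.3145] rv [-2.235 -2.203  0.01 ] q [-0.71  0.06  0.47  1.63 -0.03  1.47 -0.25] F [ 0.5 -0.1 -3.9] g 0.6895372326133195 28.000051975250244
[0.5265, 0.1296, 0.32] slide [16.1, -0.6, -5.5] rot [-0.007, 0.002, 0.003]
[0.5265, 0.1296, 0.1] slide [0.0, 0.0, 220.0] rot [0.0, 0.0, 0.0]
```

send_rows(motion=[{"claw":-1,"slide":[16,-0.5,0],"delta_rot":[-0.007,0.002,0.003]},{"claw":-1,"slide":[16,-0.5,35],"delta_rot":[-0.007,0.002,0.003]},{"claw":-1,"slide":[16,-0.5,75],"delta_rot":[-0.007,0.002,0.003]},{"claw":-1,"slide":[16,-0.5,120],"delta_rot":[-0.007,0.002,0.003]},{"claw":-1,"slide":[16,-0.5,160],"delta_rot":[-0.007,0.002,0.003]}])

```text
time: 20.25
position: [0.5256, 0.1272, 0.1539]
tool_rot: [-2.245, -2.198, -0.003]
ft_force: [0.2, 0.4, -3.1]
grip_width: 0.695
grip_force: 28.0
```

send_rows(motion=[{"claw":-1,"slide":[0,0,20],"delta_rot":[0,0,0]},{"claw":-1,"slide":[0,0,40],"delta_rot":[0,0,0]},{"claw":-1,"slide":[0,0,40],"delta_rot":[0,0,0]},{"claw":-1,"slide":[0,0,40],"delta_rot":[0,0,0]}])

```text
time: 20.65
position: [0.5264, 0.1281, 0.1162]
tool_rot: [2.244, 2.198, 0.003]
ft_force: [0.3, 0.3, -3.3]
grip_width: 0.692
grip_force: 28.0
```

```bash
python3 - <<'E'
from h import *
plan(([.5265,.1296,.071],-1))
E
```

```text
t 20.65 p [0.5264 0.1281 0.1162] rv [2.244 2.198 0.003] q [-0.69  0.2   0.45  1.89 -0.1   1.07 -0.22] F [ 0.3  0.3 -3.3] g 0.6917097247592795 28.000275492668152
[0.5265, 0.1296, 0.071] slide [1.5, 0.0, 45.2] rot [0.002, -0.001, -0.003]
```

send_rows(motion=[{"claw":-1,"slide":[1.5,0,15],"delta_rot":[0,0,0]},{"claw":-1,"slide":[1.5,0,28],"delta_rot":[0,0,0]},{"claw":-1,"slide":[1.5,0,38],"delta_rot":[0,0,0]},{"claw":-1,"slide":[1.5,0,44],"delta_rot":[0,0,0]},{"claw":-1,"slide":[1.5,0,44],"delta_rot":[0,0,0]}])

```text
time: 21.15
position: [0.5256, 0.1306, 0.0709]
tool_rot: [-2.242, -2.2, -0.001]
ft_force: [-0.6, -1.0, -4.1]
grip_width: 0.694
grip_force: 28.0
```

send_rows(motion=[{"claw":-1,"slide":[0,0,1],"delta_rot":[0,0,0]},{"claw":-1,"slide":[0,0,1],"delta_rot":[0,0,0]}])

```text
time: 21.35
position: [0.5269, 0.1309, 0.0715]
tool_rot: [2.242, 2.2, 0.006]
ft_force: [-0.5, 0.4, -4.0]
grip_width: 0.694
grip_force: 28.0
```

send_rows(motion=[{"claw":-1,"slide":[0,0,1],"delta_rot":[0,0,0]},{"claw":-1,"slide":[0,0,1],"delta_rot":[0,0,0]}])

```text
time: 21.55
position: [0.5267, 0.1309, 0.0704]
tool_rot: [2.242, 2.2, 0.005]
ft_force: [0.2, -0.4, -3.9]
grip_width: 0.693
grip_force: 28.0
```

send_rows(motion=[{"claw":-1,"slide":[0,0,1],"delta_rot":[0,0,0]},{"claw":-1,"slide":[0,0,1],"delta_rot":[0,0,0]}])

```text
time: 21.75
position: [0.5267, 0.1309, 0.0693]
tool_rot: [2.242, 2.2, 0.005]
ft_force: [0.1, 0.0, -3.5]
grip_width: 0.691
grip_force: 28.0
```

send_rows(motion=[{"claw":-1,"slide":[0,0,0.5],"delta_rot":[0,0,0]},{"claw":-1,"slide":[0,0,0.5],"delta_rot":[0,0,0]}])

```text
time: 21.95
position: [0.5267, 0.1311, 0.0692]
tool_rot: [2.242, 2.2, 0.005]
ft_force: [-0.7, -0.4, 1.1]
grip_width: 0.691
grip_force: 28.0
```

send_rows(motion=[{"claw":0.5,"slide":[0,0,0],"delta_rot":[0,0,0]},{"claw":0.7,"slide":[0,0,0],"delta_rot":[0,0,0]},{"claw":0.9,"slide":[0,0,0],"delta_rot":[0,0,0]},{"claw":0.9,"slide":[0,0,0],"delta_rot":[0,0,0]}])

```text
time: 22.35
position: [0.5266, 0.1308, 0.0687]
tool_rot: [2.242, 2.2, 0.005]
ft_force: [0.1, -0.0, -0.0]
grip_width: 0.912
grip_force: 0.0
```

send_rows(motion=[{"claw":0.9,"slide":[0,0,-20],"delta_rot":[0,0,0]},{"claw":0.9,"slide":[0,0,-60],"delta_rot":[0,0,0]},{"claw":0.9,"slide":[0,0,-110],"delta_rot":[0,0,0]},{"claw":0.9,"slide":[0,0,-160],"delta_rot":[0,0,0]},{"claw":0.9,"slide":[0,0,-200],"delta_rot":[0,0,0]}])

```text
time: 22.85
position: [0.5265, 0.1303, 0.2719]
tool_rot: [2.242, 2.199, 0.009]
ft_force: [1.2, -0.1, -0.0]
grip_width: 0.952
grip_force: 0.0
```

```bash
python3 - <<'E'
from h import *
a=grab('scene','s6')
cv2.imwrite('pics/s6c.png',cv2.resize(a['color'][130:290,100:360],(780,480)))
plan(([.6735,.184,.27],-3.6))
E
```

```text
t 22.9 p [0.5295 0.1311 0.2785] rv [2.24  2.197 0.024] q [-0.72  0.07  0.46  1.69 -0.03  1.38 -0.28] F [2.6 0.1 4.8] g 0.951448126948742 0.0
[0.6735, 0.184, 0.27] slide [55.6, 142.8, 10.9] rot [0.014, -0.008, 0.043]
```

View pics/s6c.png

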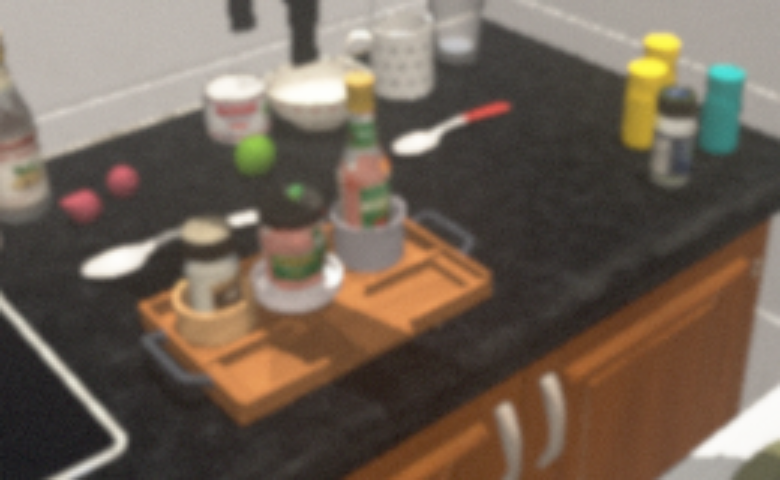

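send_rows(motion=[{"claw":0.9,"slide":[0,0,0],"delta_rot":[0,0,0]}])

```text
time: 23.0
position: [0.5278, 0.1308, 0.272]
tool_rot: [2.241, 2.198, 0.014]
ft_force: [0.6, 0.3, -0.1]
grip_width: 0.949
grip_force: 0.0
```

```bash
python3 - <<'E'
from h import *
plan(([.5265,.1296,.25],-1),([.6735,.184,.25],-3.6),([.6735,.184,.12],-3.6))
E
```

```text
t 23.0 p [0.5278 0.1308 0.272 ] rv [2.241 2.198 0.014] q [-0.72  0.07  0.46  1.7  -0.03  1.37 -0.28] F [ 0.6  0.3 -0.1] g 0.9485238953409776 0.0
[0.5265, 0.1296, 0.25] slide [-1.3, -1.5, 22.0] rot [0.008, -0.005, -0.002]
[0.6735, 0.184, 0.25] slide [57.0, 146.0, 0.0] rot [0.0, 0.0, 0.045]
[0.6735, 0.184, 0.12] slide [0.0, 0.0, 130.0] rot [0.0, 0.0, 0.0]
```

send_rows(motion=[{"claw":0.9,"slide":[-1,-1,35],"delta_rot":[0.008,-0.005,0]},{"claw":0.9,"slide":[5,10,80],"delta_rot":[0.008,-0.005,0]},{"claw":0.9,"slide":[22,50,100],"delta_rot":[0.008,-0.005,0.02]},{"claw":0.9,"slide":[40,97,102],"delta_rot":[0.008,-0.005,0.04]},{"claw":0.9,"slide":[56,144,102],"delta_rot":[0.008,-0.005,0.045]}])

```text
time: 23.5
position: [0.6708, 0.1846, 0.1634]
tool_rot: [-2.288, -2.146, 0.017]
ft_force: [0.8, -0.8, 1.3]
grip_width: 0.952
grip_force: 0.0
```

send_rows(motion=[{"claw":0.9,"slide":[0,0,0],"delta_rot":[0,0,0]},{"claw":0.9,"slide":[0,0,0],"delta_rot":[0,0,0]}])

```text
time: 23.7
position: [0.6705, 0.1834, 0.1632]
tool_rot: [-2.289, -2.147, 0.019]
ft_force: [-0.1, -0.1, 0.3]
grip_width: 0.953
grip_force: 0.0
```

```bash
python3 - <<'E'
from h import *
b=grab('wrist','w7');im=b['color']
st()
m=(im.min(2)>120).astype(np.uint8)
k=cv2.connectedComponentsWithStats(m)
for i in range(1,k[0]):
    if k[2][i][4]>150: print(k[2][i].tolist(),k[3][i].round(0))
cv2.imwrite('pics/w7b.png',im)
E
```

```text
t 23.75 p [0.6702 0.183  0.1649] rv [-2.29  -2.146  0.016] q [-0.63  0.49  0.46  1.43 -0.22  1.28 -0.22] F [-0.2 -0.7  0.2] g 0.9490996752186671 0.0
[0, 0, 11, 60, 540] [ 4. 28.]
[52, 0, 394, 67, 4966] [282.  36.]
[454, 0, 58, 252, 8694] [491. 124.]
[395, 78, 43, 61, 1042] [414. 106.]
[433, 85, 17, 59, 246] [438. 115.]
[0, 94, 23, 103, 1580] [  8. 151.]
[238, 99, 41, 165, 3341] [258. 165.]
[54, 103, 55, 16, 180] [ 77. 109.]
[505, 103, 7, 30, 155] [509. 118.]
[85, 157, 34, 49, 561] [107. 177.]
[378, 194, 17, 15, 172] [386. 201.]
[100, 205, 66, 42, 1247] [135. 221.]
[0, 351, 22, 33, 363] [  7. 372.]
[495, 357, 17, 27, 246] [506. 374.]
```

View pics/w7b.png

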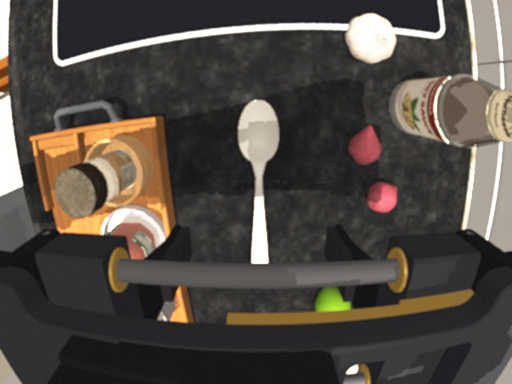

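```bash
python3 - <<'E'
from h import *
b=load('w7')
for u,v in [(258,99),(259,130),(258.5,175),(260,255)]: print(onz(b,u,v,.006,True).round(4))
plan(([.673,.1835,.06],-3.6),([.673,.1835,.0245],-3.6))
E
```

```text
[0.6757 0.2691 0.006 ]
[0.6747 0.2382 0.006 ]
[0.6712 0.1924 0.006 ]
[0.667  0.1002 0.006 ]
t 23.75 p [0.6702 0.183  0.1649] rv [-2.29  -2.146  0.016] q [-0.63  0.49  0.46  1.43 -0.22  1.28 -0.22] F [-0.2 -0.7  0.2] g 0.9490996752186671 0.0
[0.673, 0.1835, 0.06] slide [1.3, 3.7, 104.8] rot [-0.009, 0.005, -0.002]
[0.673, 0.1835, 0.0245] slide [0.0, 0.0, 35.5] rot [0.0, 0.0, 0.0]
```

send_rows(motion=[{"claw":0.5,"slide":[1,2.5,35],"delta_rot":[-0.009,0.005,0]},{"claw":0.5,"slide":[1,2.5,70],"delta_rot":[-0.009,0.005,0]},{"claw":0.5,"slide":[1,2.5,100],"delta_rot":[-0.009,0.005,0]},{"claw":0.5,"slide":[1,2.5,120],"delta_rot":[-0.009,0.005,0]},{"claw":0.5,"slide":[1,2.5,125],"delta_rot":[-0.009,0.005,0]}], grip_force=15)

```text
time: 24.25
position: [0.6699, 0.1835, 0.0402]
tool_rot: [-2.291, -2.147, 0.0]
ft_force: [-0.3, 0.1, -0.8]
grip_width: 0.758
grip_force: 0.0
```

send_rows(motion=[{"claw":0.5,"slide":[0,0,0],"delta_rot":[0,0,0]},{"claw":0.5,"slide":[0,0,0],"delta_rot":[0,0,0]}])

```text
time: 24.45
position: [0.6738, 0.1845, 0.0442]
tool_rot: [2.29, 2.148, 0.01]
ft_force: [-0.2, -0.1, -0.4]
grip_width: 0.753
grip_force: 0.0
```

```bash
python3 - <<'E'
from h import *
plan(([.672,.183,.0245],-3.6))
E
```

```text
t 24.45 p [0.6738 0.1845 0.0442] rv [2.29  2.148 0.01 ] q [-0.61  0.6   0.42  1.54 -0.27  1.06 -0.19] F [-0.2 -0.1 -0.4] g 0.7525005913076199 0.0
[0.672, 0.183, 0.0245] slide [-1.7, -1.8, 19.7] rot [0.006, -0.003, -0.001]
```

send_rows(motion=[{"claw":0.5,"slide":[-1,-1.5,7],"delta_rot":[0.006,-0.003,0]},{"claw":0.5,"slide":[-1,-1.5,14],"delta_rot":[0.006,-0.003,0]},{"claw":0.5,"slide":[-1,-1.5,16],"delta_rot":[0.006,-0.003,0]},{"claw":0.5,"slide":[-1,-1.5,16],"delta_rot":[0.006,-0.003,0]},{"claw":0.5,"slide":[-1,-1.5,16],"delta_rot":[0.006,-0.003,0]}])

```text
time: 24.95
position: [0.6716, 0.1835, 0.0259]
tool_rot: [-2.29, -2.148, 0.005]
ft_force: [0.3, -0.1, 0.0]
grip_width: 0.752
grip_force: 0.0
```

```bash
python3 - <<'E'
from h import *
plan(([.672,.183,.0245],-3.6))
E
```

```text
t 24.95 p [0.6716 0.1835 0.0259] rv [-2.29  -2.148  0.005] q [-0.61  0.62  0.42  1.55 -0.28  1.04 -0.18] F [ 0.3 -0.1  0. ] g 0.751993186532769 0.0
[0.672, 0.183, 0.0245] slide [-0.5, 0.4, 1.4] rot [-0.003, 0.001, -0.001]
```

send_rows(motion=[{"claw":0.2,"slide":[0,0,1.5],"delta_rot":[0,0,0]},{"claw":0,"slide":[0,0,1.5],"delta_rot":[0,0,0]},{"claw":-0.2,"slide":[0,0,1.5],"delta_rot":[0,0,0]},{"claw":-0.5,"slide":[0,0,1.5],"delta_rot":[0,0,0]},{"claw":-1,"slide":[0,0,1.5],"delta_rot":[0,0,0]}])

```text
time: 25.45
position: [0.6716, 0.1836, 0.0246]
tool_rot: [-2.29, -2.148, 0.005]
ft_force: [0.9, 0.2, 0.5]
grip_width: 0.382
grip_force: 12.0
```

send_rows(motion=[{"claw":-1,"slide":[0,0,0],"delta_rot":[0,0,0]},{"claw":-1,"slide":[0,0,0],"delta_rot":[0,0,0]},{"claw":-1,"slide":[0,0,0],"delta_rot":[0,0,0]}])

```text
time: 25.75
position: [0.6716, 0.1836, 0.0246]
tool_rot: [-2.29, -2.148, 0.004]
ft_force: [-0.2, 0.6, 1.1]
grip_width: 0.377
grip_force: 15.0
```

send_rows(motion=[{"claw":-1,"slide":[0,0,-5],"delta_rot":[0,0,0]},{"claw":-1,"slide":[0,0,-20],"delta_rot":[0,0,0]},{"claw":-1,"slide":[0,0,-50],"delta_rot":[0,0,0]},{"claw":-1,"slide":[0,0,-85],"delta_rot":[0,0,0]},{"claw":-1,"slide":[0,0,-120],"delta_rot":[0,0,0]}])

```text
time: 26.25
position: [0.6721, 0.1834, 0.147]
tool_rot: [-2.291, -2.148, 0.003]
ft_force: [-0.1, 0.0, -1.0]
grip_width: 0.378
grip_force: 15.0
```

send_rows(motion=[{"claw":-1,"slide":[10,-5,-25],"delta_rot":[0,0,0]},{"claw":-1,"slide":[25,-10,-25],"delta_rot":[0,0,0]},{"claw":-1,"slide":[35,-20,-25],"delta_rot":[0,0,0]},{"claw":-1,"slide":[35,-20,-25],"delta_rot":[0,0,0]}])

```text
time: 26.65
position: [0.6516, 0.2235, 0.1682]
tool_rot: [-2.283, -2.151, 0.007]
ft_force: [-0.6, 0.3, -0.4]
grip_width: 0.375
grip_force: 15.0
```

```bash
python3 - <<'E'
from h import *
a=grab('scene','s8');cv2.imwrite('pics/s8c.png',cv2.resize(a['color'][100:290,90:330],None,fx=3,fy=3))
plan(([.55,.22,.17],-3.6),([.44,.22,.17],-1),([.434,.144,.17],-1))
E
```

```text
t 26.7 p [0.6524 0.2217 0.1679] rv [-2.286 -2.151  0.008] q [-0.69  0.47  0.45  1.45 -0.21  1.27 -0.28] F [-0.6 -0.6 -1.4] g 0.3741603744781662 14.970304517046316
[0.55, 0.22, 0.17] slide [-7.9, -102.1, -1.5] rot [-0.006, 0.002, 0.002]
[0.44, 0.22, 0.17] slide [-6.9, -109.8, 0.0] rot [0.0, 0.0, -0.045]
[0.434, 0.144, 0.17] slide [-76.1, -4.7, 0.0] rot [0.0, 0.0, 0.0]
```

View pics/s8c.png

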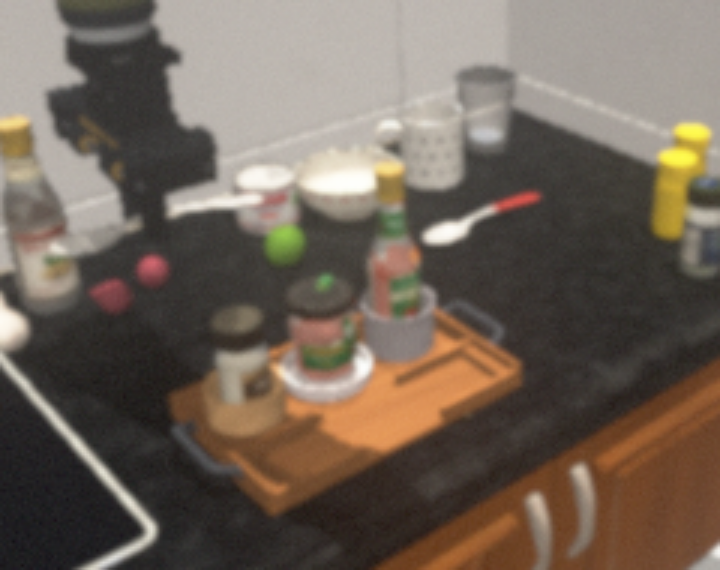

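send_rows(motion=[{"claw":-1,"slide":[-2,-30,-5],"delta_rot":[0,0,0]},{"claw":-1,"slide":[-4,-65,-10],"delta_rot":[0,0,0]},{"claw":-1,"slide":[-8,-100,-20],"delta_rot":[0,0,-0.02]},{"claw":-1,"slide":[-10,-140,-25],"delta_rot":[0,0,-0.03]},{"claw":-1,"slide":[-12,-180,-25],"delta_rot":[0,0,-0.045]}])

```text
time: 27.2
position: [0.4728, 0.2182, 0.1945]
tool_rot: [-2.243, -2.199, 0.006]
ft_force: [0.6, -0.2, -0.1]
grip_width: 0.373
grip_force: 15.0
```

send_rows(motion=[{"claw":-1,"slide":[0,-32,0],"delta_rot":[0,0,0]},{"claw":-1,"slide":[0,-32,0],"delta_rot":[0,0,0]},{"claw":-1,"slide":[0,-32,0],"delta_rot":[0,0,0]}])

```text
time: 27.5
position: [0.4418, 0.2194, 0.1947]
tool_rot: [-2.241, -2.2, 0.005]
ft_force: [-0.2, 0.8, -0.5]
grip_width: 0.372
grip_force: 15.0
```

```bash
python3 - <<'E'
from h import *
T=Rpsi(-1)@R.from_rotvec([np.radians(-18),0,0]).as_matrix()
print(T.round(3))
tip=np.array([.436,.144,.12]); print((tip-.022*T[:,2]).round(4))
plan(([.436,.144,.19],-1),((tip-.022*T[:,2]).round(4),T))
E
```

```text
[[ 0.017  0.951  0.309]
 [ 1.    -0.017 -0.005]
 [ 0.     0.309 -0.951]]
[0.4292 0.1441 0.1409]
t 27.5 p [0.4418 0.2194 0.1947] rv [-2.241 -2.2    0.005] q [-0.91  0.01  0.4   1.91 -0.01  1.22 -0.53] F [-0.2  0.8 -0.5] g 0.37248725675085004 14.969896113179857
[0.436, 0.144, 0.19] slide [-75.5, -4.3, 4.8] rot [-0.003, 0.001, -0.001]
[0.4292 0.1441 0.1409] slide [-0.0, -6.8, 49.1] rot [-0.314, 0.0, -0.0]
```

send_rows(motion=[{"claw":-1,"slide":[-20,-1,0],"delta_rot":[0,0,0]},{"claw":-1,"slide":[-45,-2,0],"delta_rot":[0,0,0]},{"claw":-1,"slide":[-65,-4,0],"delta_rot":[0,0,0]},{"claw":-1,"slide":[-76,-4,0],"delta_rot":[0,0,0]},{"claw":-1,"slide":[-76,-4,0],"delta_rot":[0,0,0]}])

```text
time: 28.0
position: [0.4371, 0.142, 0.1953]
tool_rot: [-2.246, -2.195, 0.004]
ft_force: [-0.4, -0.6, -0.6]
grip_width: 0.371
grip_force: 15.0
```

send_rows(motion=[{"claw":-1,"slide":[0,-2,12],"delta_rot":[-0.08,0,0]},{"claw":-1,"slide":[0,-4,25],"delta_rot":[-0.16,0,0]},{"claw":-1,"slide":[0,-5,38],"delta_rot":[-0.24,0,0]},{"claw":-1,"slide":[0,-7,50],"delta_rot":[-0.314,0,0]},{"claw":-1,"slide":[0,-7,50],"delta_rot":[-0.314,0,0]}])

```text
time: 28.5
position: [0.426, 0.1443, 0.1427]
tool_rot: [2.069, 2.038, 0.312]
ft_force: [-1.7, -0.7, -1.0]
grip_width: 0.374
grip_force: 15.0
```

```bash
python3 - <<'E'
from h import *
T=Rpsi(-1)@R.from_rotvec([np.radians(-18),0,0]).as_matrix()
tip=np.array([.436,.144,.03]); print((tip-.022*T[:,2]).round(4))
plan(((tip-.022*T[:,2]).round(4),T))
a=grab('scene','s9');b=grab('wrist','w9')
cv2.imwrite('pics/sw9.png',np.hstack([cv2.resize(a['color'][100:290,90:330],(400,317)),cv2.resize(b['color'],(400,317))]))
E
```

```text
[0.4292 0.1441 0.0509]
t 28.5 p [0.426  0.1443 0.1427] rv [2.069 2.038 0.312] q [-0.85 -0.26  0.31  2.28  0.32  0.87 -0.73] F [-1.7 -0.7 -1. ] g 0.3741272148306525 14.970740852731979
[0.4292 0.1441 0.0509] slide [0.2, -24.7, 88.4] rot [-0.007, 0.003, 0.003]
```

View pics/sw9.png

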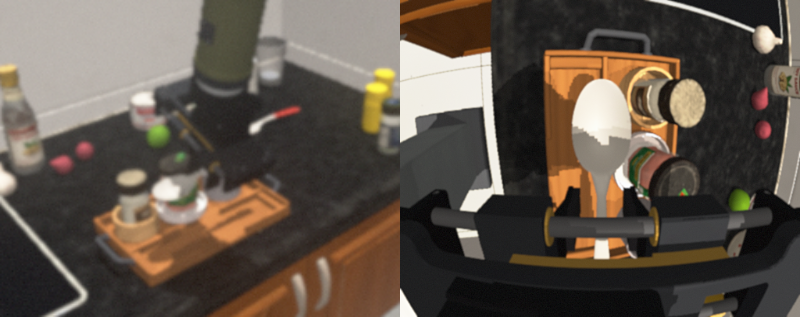

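```bash
python3 - <<'E'
from h import *
T=Rpsi(-1)@R.from_rotvec([np.radians(-15),0,0]).as_matrix()
P=lambda z:((np.array([.439,.144,z])-.022*T[:,2]).round(4),T)
plan(P(.10),P(.05),P(.018))
E
```

```text
t 28.6 p [0.4296 0.1449 0.1458] rv [2.071 2.034 0.317] q [-0.85 -0.25  0.31  2.27  0.31  0.87 -0.73] F [-0.2 -1.  -0.2] g 0.37754244000020387 14.96969869818713
[0.4333 0.1441 0.1213] slide [-0.7, -3.9, 24.5] rot [0.049, 0.001, -0.0]
[0.4333 0.1441 0.0713] slide [0.0, -12.9, 48.3] rot [0.0, 0.0, 0.0]
[0.4333 0.1441 0.0393] slide [0.0, -8.3, 30.9] rot [0.0, 0.0, 0.0]
```

send_rows(motion=[{"claw":-1,"slide":[-0.5,-2,10],"delta_rot":[0.03,0,0]},{"claw":-1,"slide":[-0.5,-4,24],"delta_rot":[0.05,0,0]},{"claw":-1,"slide":[-0.5,-4,24],"delta_rot":[0.05,0,0]},{"claw":-1,"slide":[-0.5,-4,24],"delta_rot":[0.05,0,0]}])

```text
time: 29.0
position: [0.434, 0.1439, 0.1221]
tool_rot: [2.101, 2.06, 0.27]
ft_force: [-0.6, -0.4, -0.2]
grip_width: 0.373
grip_force: 15.0
```

send_rows(motion=[{"claw":-1,"slide":[0,-4,15],"delta_rot":[0,0,0]},{"claw":-1,"slide":[0,-8,30],"delta_rot":[0,0,0]},{"claw":-1,"slide":[0,-11,42],"delta_rot":[0,0,0]},{"claw":-1,"slide":[0,-12,45],"delta_rot":[0,0,0]},{"claw":-1,"slide":[0,-12,45],"delta_rot":[0,0,0]}])

```text
time: 29.5
position: [0.4332, 0.1438, 0.0751]
tool_rot: [2.1, 2.061, 0.27]
ft_force: [-0.4, 0.4, -0.2]
grip_width: 0.372
grip_force: 15.0
```

```bash
python3 - <<'E'
from h import *
T=Rpsi(-1)@R.from_rotvec([np.radians(-15),0,0]).as_matrix()
P=lambda z:((np.array([.439,.144,z])-.022*T[:,2]).round(4),T)
plan(P(.018))
a=grab('top','t9');b=grab('wrist','w10')
cv2.imwrite('pics/sw10.png',np.hstack([cv2.resize(a['color'][140:260,120:300],(400,300)),cv2.resize(b['color'],(400,300))]))
E
```

```text
t 29.5 p [0.4332 0.1438 0.0751] rv [2.1   2.061 0.27 ] q [-0.85 -0.11  0.37  2.31  0.25  0.72 -0.67] F [-0.4  0.4 -0.2] g 0.37241718069206353 14.969912345695775
[0.4333 0.1441 0.0393] slide [0.4, -9.1, 34.6] rot [-0.001, 0.001, -0.001]
```

View pics/sw10.png

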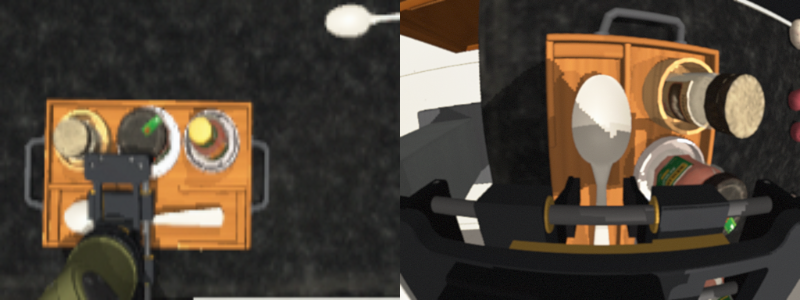

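send_rows(motion=[{"claw":-1,"slide":[0,-2,8],"delta_rot":[0,0,0]},{"claw":-1,"slide":[0,-4,16],"delta_rot":[0,0,0]},{"claw":-1,"slide":[0,-6,23],"delta_rot":[0,0,0]},{"claw":-1,"slide":[0,-7,26],"delta_rot":[0,0,0]},{"claw":-1,"slide":[0,-7,26],"delta_rot":[0,0,0]}])

```text
time: 30.1
position: [0.4323, 0.1432, 0.0469]
tool_rot: [2.1, 2.061, 0.267]
ft_force: [0.4, -0.1, -0.9]
grip_width: 0.371
grip_force: 15.0
```

send_rows(motion=[{"claw":-1,"slide":[0,-1,3],"delta_rot":[0,0,0]},{"claw":-1,"slide":[0,-1.5,6],"delta_rot":[0,0,0]},{"claw":-1,"slide":[0,-1.5,6],"delta_rot":[0,0,0]}])

```text
time: 30.4
position: [0.4328, 0.1435, 0.0412]
tool_rot: [2.1, 2.061, 0.269]
ft_force: [-0.2, -0.7, -0.7]
grip_width: 0.373
grip_force: 15.0
```

```bash
python3 - <<'E'
from h import *
T=Rpsi(-1)@R.from_rotvec([np.radians(-15),0,0]).as_matrix()
P=lambda z:((np.array([.439,.144,z])-.022*T[:,2]).round(4),T)
plan(P(.018))
E
```

```text
t 30.4 p [0.4328 0.1435 0.0412] rv [2.1   2.061 0.269] q [-0.85 -0.04  0.38  2.33  0.24  0.63 -0.67] F [-0.2 -0.7 -0.7] g 0.3729478234180216 14.969947201097966
[0.4333 0.1441 0.0393] slide [0.7, -0.1, 2.0] rot [-0.001, 0.002, -0.001]
```

send_rows(motion=[{"claw":-1,"slide":[0,-0.5,2],"delta_rot":[0,0,0]},{"claw":-1,"slide":[0,-1,3],"delta_rot":[0,0,0]},{"claw":-1,"slide":[0,-1,3],"delta_rot":[0,0,0]}])

```text
time: 30.7
position: [0.4327, 0.1435, 0.0383]
tool_rot: [2.1, 2.061, 0.269]
ft_force: [0.9, 0.8, -0.7]
grip_width: 0.371
grip_force: 15.0
```

send_rows(motion=[{"claw":-0.1,"slide":[0,0,0],"delta_rot":[0,0,0]},{"claw":0,"slide":[0,0,0],"delta_rot":[0,0,0]},{"claw":0.1,"slide":[0,0,0],"delta_rot":[0,0,0]},{"claw":0.1,"slide":[0,0,0],"delta_rot":[0,0,0]}])

```text
time: 31.1
position: [0.4329, 0.1436, 0.0385]
tool_rot: [2.1, 2.061, 0.27]
ft_force: [-0.1, 0.6, 0.3]
grip_width: 0.535
grip_force: 0.0
```

send_rows(motion=[{"claw":0.15,"slide":[0,3,-10],"delta_rot":[0,0,0]},{"claw":0.15,"slide":[0,8,-30],"delta_rot":[0,0,0]},{"claw":0.15,"slide":[0,16,-60],"delta_rot":[0,0,0]},{"claw":0.15,"slide":[0,26,-95],"delta_rot":[0,0,0]},{"claw":0.15,"slide":[0,26,-95],"delta_rot":[0,0,0]}])

```text
time: 31.6
position: [0.4369, 0.1455, 0.143]
tool_rot: [2.099, 2.058, 0.285]
ft_force: [0.8, 0.1, 0.5]
grip_width: 0.576
grip_force: 0.0
```

send_rows(motion=[{"claw":0.15,"slide":[0,10,-40],"delta_rot":[0.1,0,0]},{"claw":0.15,"slide":[0,20,-80],"delta_rot":[0.2,0,0]},{"claw":0.15,"slide":[40,20,-85],"delta_rot":[0.26,0,0]},{"claw":0.15,"slide":[85,20,-85],"delta_rot":[0.26,0,0]},{"claw":0.15,"slide":[130,20,-85],"delta_rot":[0.26,0,0]}])

```text
time: 32.1
position: [0.4339, 0.275, 0.2246]
tool_rot: [2.244, 2.197, 0.002]
ft_force: [1.0, 0.1, 0.2]
grip_width: 0.574
grip_force: 0.0
```

send_rows(motion=[{"claw":0.15,"slide":[45,0,0],"delta_rot":[0,0,0]},{"claw":0.15,"slide":[90,0,0],"delta_rot":[0,0,0]},{"claw":0.15,"slide":[90,0,0],"delta_rot":[0,0,0]},{"claw":0.15,"slide":[90,0,0],"delta_rot":[0,0,0]}])

```text
time: 32.5
position: [0.4344, 0.3644, 0.2232]
tool_rot: [2.238, 2.201, -0.003]
ft_force: [-0.1, -1.1, 0.2]
grip_width: 0.575
grip_force: 0.0
```

```bash
python3 - <<'E'
from h import *
st()
a=grab('top','t11');b=grab('scene','s11')
cv2.imwrite('pics/sw11.png',np.hstack([cv2.resize(a['color'][140:260,120:300],(400,300)),cv2.resize(b['color'][120:280,110:330],(400,300))]))
E
```

```text
t 32.5 p [0.4344 0.3644 0.2232] rv [ 2.238  2.201 -0.003] q [-1.02  0.16  0.31  1.7  -0.05  1.29 -0.72] F [-0.1 -1.1  0.2] g 0.5745880722142133 0.0
```

View pics/sw11.png

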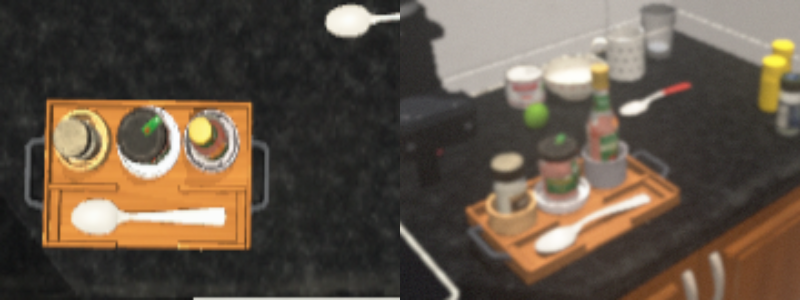

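```bash
python3 -c "
from h import *
print(ctrl.close_job())"
```

```text
the job is handed in; nothing more can be done
None
```

The job is handed in after 32.5 s of robot time: the last pictures show the bottle, pepper jar and paste jar upright in their sleeve, cup and dish and the steel spoon flat in the trough (let go a few mm above its floor), with the blue jar and red-handled spoon never touched.

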